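# Fit the sensor cartridges, close the bay cover and put the opener away

## Robot

A 7-joint arm with a two-finger parallel gripper is mounted at the origin on the work surface. World frame = base frame: x ahead of the robot, y to its left, z up, the work surface at z = 0. Lengths are in m, angles in rad, forces in N, time in s.
With the tool pointing down it reaches from about 0.425 to 0.825 m from the base axis. Payload 3.6 kg.
Tool frame: the origin (TCP) lies between the finger pads; the fingertips stand 22 mm ahead of it and the grasp point (between the pads) lies 3 mm ahead of it; z points along the fingers, y is the line along which they close (so a half turn about z gives the same grasp; the last joint's range is limited). The gripper opens to 85 mm and grips with 20 to 120 N. Pads are 22 mm wide; open, the fingers measure 114 mm over their backs; the gripper's body (76 mm by 85 mm) begins 54 mm behind the grasp point. The pads swing forward as they close: fully open they stand 13 mm farther back than shut.
Start: joints at [-1.264, 0.615, -0.013, 1.423, 0.008, 1.103, -0.04], TCP at [0.212, 0.614, 0.253] pointing down, gripper open.
Joint ranges: [-3.12, 3.12], [-0.3, 2.06], [-1.34, 1.32], [0.26, 2.42], [-1.36, 4.5], [0.01, 1.98], [-2.84, 2.84]. Speed limits (rad/s): [2.79, 2.79, 3.14, 3.14, 3.14, 3.14, 3.14].

## Interface

Orientations are given as a rotation vector (axis times angle).
In Python, from rig import ctrl gives the robot as it stands.
- The arm moves only by the shell command python3 drive.py 'ROWS' [FORCE]. ROWS is rows parted by semicolons, their numbers by spaces, 1 to 8 of them, each of 7 numbers: the finger opening in m, then dx, dy, dz in m, then a rotation vector rx, ry, rz in rad; each row shifts and turns the commanded pose from where the row before left it, along the tool's axes as they then stand; what a row does not reach is not made up. A row lasts 1/10 s, in which the tool goes at most 0.05 m and 0.15 rad, less where a joint would pass 70% of its speed; a pose out of reach is approached as far as the arm can. The fingers move at their own pace and stop on an object; FORCE is the grip in N (left out, the last holds). Time passes only in rows, so rows that do not move let the fingers close. It prints the time, the measured TCP pose, the force, the opening and the grip force at its end.
- ctrl.get_obs(): the state, without advancing time (a new reading comes with each control period).
- ctrl.camera(name): name is "side" or "top"; returns a dict with "pixels" (480x640x3 uint8, red, green, blue), "intrinsics" (3x3 intrinsics, pixels), "k1" (the pictures are not rectified: a ray, as slopes to the right and down, at radius r is drawn at 1 + k1 r^2 times it, then the intrinsics apply), "xyz" and "attitude" of the camera in the world. Camera axes: x right, y up, looking along -z (the intrinsics and any distortion apply to the point x, -y, -z); pixel columns grow to the right and rows downward; lengths in m; the calibration is good to about 2 mm. A picture is of the moment at which its call begins. There is no depth.
- ctrl.sign_off(): hands the job in; it is judged then, once.
The state is a dict: "t": time; "joint_pos": joint angles; "joint_vel": joint speeds; "joint_efforts": joint torques, N m; "eef_pos": TCP position; "ee_rot": TCP orientation; "contact_force": force on the tool from outside, world axes, zero at the start; "torque": the same for the moment, N m; "finger_gap": finger opening in m; "grasp_force": force on a finger pad.
Only numpy, scipy, OpenCV 4.12 (cv2) and the standard library are available. Lean on these libraries where they do the work, as an engineer would, in place of code of your own. Each camera call takes 0.05 s, during which the arm holds its last target. There are 200 camera calls.

## Task

Get the gas checker ready for use: push every sensor cartridge standing on the bench upright into a free pocket of the open bay until it clicks and is fully home. Then close the bay with its cover: hook the cover's lower lip under the ledge at the low edge of the opening while the top edge is still raised, then swing the top edge down until it snaps under the catch and the cover lies flush and centred. Slide the flat cover opener blade-first into the slot of its holder block, fully home, at any time, and leave the other things on the bench where they are.

Things in the scene. Friction and masses are not known exactly. Their poses are not given: they have to be found in the camera images.
- dock: Gas checker: fixed grey case 164 mm deep (x), 208 wide (y), with a sloping open top. Origin: centre of its underside on the bench; x from the low front to the high back, y to its left. Outer faces x=-90 and 74, y=+-104, walls 8 to 12 thick; back about 145 high. Bay floor 12 above the bench, with a row of three pockets along y, 52 apart, the middle one at x=0, y=0. Side rims 14 wide. All in mm
- pocket1 (a point): Floor centre of the pocket at y=-52 mm of the dock; a home cartridge has its origin here. Pocket 52 (x) by 26.6 mm (y), 36 deep, plus flared lead-ins 6 mm high. A sprung ball (radius 10, 25 above the floor) sticks 3.2 mm in from the +x wall: the foot meets it about 28 mm above home and is pushed past with 5 to 15 N; the ball then snaps out over the foot
- pocket2 (a point): The same for the middle pocket
- pocket3 (a point): The same for the pocket at y=+52 mm of the dock
- seat: Sloping opening of the dock, fixed to it. Origin on the centre line, in the plane of the side rims that the closed cover lies on, 62 mm in front of (-x) the dock's origin, 74 mm above the bench; x points up the slope (20 degrees above level), y left, z out of the plane. Upper wall's inner face at x=126, its top at z=24 mm. A shut cover's origin is at about x=63, y=0, z=0 here, axes parallel
- ledge (a point): Middle of the underside of the ledge's inner edge, at x=-2, z=6.5 mm of the seat. The ledge, 5 mm thick and 208 mm wide, overhangs the low edge of the opening from x=-26 to -2 mm. Under it is a free hollow for the lip, about 20 mm deep, ended by a stop face at x=-16 mm of the seat
- catch_tip (a point): Foremost point of the catch, a sprung steel ball (radius 12 mm) in the middle of the upper wall, at x=121, z=12 mm of the seat. It yields up the slope as the cover's top flange is pressed past it (about 5 to 15 N at the top edge), then holds the flange down
- cover: Loose white cover, lying rib up at the start. Origin: on the flat underside, below the middle of the rib; x from the lip to the top edge, z outward. Plate 200 mm wide (y), 10 thick, x=-60 to 50; lip 120 wide, z=0 to 4, x=-79 to -60; top flange 200 wide, z=0 to 5, x=50 to 60. Black grip rib: 80 along y, 14 thick in x, top at z=36. About 0.22 kg
- cover_lip (a point): Middle of the tip of the cover's lower lip, on the underside (x=-79 mm of the cover)
- cover_top (a point): Middle of the cover's top edge, on the underside (x=60 mm of the cover)
- cart1: A sensor cartridge standing on the bench, 70 mm tall, grey with a black foot; 2 or 3 are present, an absent one reads None. Origin: centre of its underside, z up. Foot 50 mm (x) by 24 mm (y), 18 mm high, its lowest 4 mm 46 by 21 mm; above the foot the body is 44 mm (x) by 24 mm (y). Fits a pocket with its x along the dock's x, either way round. Mass about 0.12 kg
- cart2: A sensor cartridge standing on the bench, 70 mm tall, grey with a black foot; 2 or 3 are present, an absent one reads None. Origin: centre of its underside, z up. Foot 50 mm (x) by 24 mm (y), 18 mm high, its lowest 4 mm 46 by 21 mm; above the foot the body is 44 mm (x) by 24 mm (y). Fits a pocket with its x along the dock's x, either way round. Mass about 0.12 kg
- cart3: A sensor cartridge standing on the bench, 70 mm tall, grey with a black foot; 2 or 3 are present, an absent one reads None. Origin: centre of its underside, z up. Foot 50 mm (x) by 24 mm (y), 18 mm high, its lowest 4 mm 46 by 21 mm; above the foot the body is 44 mm (x) by 24 mm (y). Fits a pocket with its x along the dock's x, either way round. Mass about 0.12 kg
- opener: The cover opener lying on the bench: a grey handle 90 by 26 by 20 mm with a flat steel blade 36 mm wide, 4 mm thick. Origin: centre of the handle's underside; x points along the tool to the blade, z up. The blade runs from x=45 to 125 mm at 8 to 12 mm above the bench. Mass about 0.13 kg, balance point about x=17 mm
- opener_tip (a point): Middle of the blade's tip (x=125 mm, z=10 mm of the opener)
- holder: The opener's fixed aluminium holder block, 85 mm (x) by 64 mm (y), 30 mm high. Origin: centre of its underside, x points into the slot. A flat slot 40 mm wide (y) from 5 to 15 mm above the bench runs right through it along x, so the opener is slid in along the bench; home is the handle's end face against the block's -x face (the opener's origin then at x=-87.5 mm)
- slot (a point): Middle of the slot's mouth on the holder's -x face, 10 mm above the bench
- jar: Bystander: a jar, 48 mm across, 75 mm tall, standing among the cartridges; origin under its centre
- can: Bystander: a small metal gas can, 60 mm across, 130 mm tall; origin under its centre
- detector: Bystander: a handheld gas detector lying on the bench, 65 by 120 by 30 mm; origin under its centre
- gauge: Bystander: a dial gauge lying on the bench, 68 mm across, 26 mm high, with a stub; origin under its centre
- spanner: Bystander: a spanner lying on the bench
- cup: Bystander: a white cup, 72 mm across, 80 mm tall; origin under its centre

How it is judged:
On the way, in this order (a step that is already met when the one before it is completed fails the run):
1. every cartridge is home in a pocket (origin within 4 mm of the pocket floor's centre) ((distance between cart1 and pocket1 below 0.004 m or distance between cart1 and pocket2 below 0.004 m or distance between cart1 and pocket3 below 0.004 m) and (distance between cart2 and pocket1 below 0.004 m or distance between cart2 and pocket2 below 0.004 m or distance between cart2 and pocket3 below 0.004 m) and (distance between cart3 and pocket1 below 0.004 m or distance between cart3 and pocket2 below 0.004 m or distance between cart3 and pocket3 below 0.004 m)), for 0.2 s.
2. the cover's lip is under the ledge (lip tip at least 5 mm in) while the top edge is still raised more than 15 mm (x of cover_lip in the frame of seat between -0.024 and -0.007 m and z of cover_lip in the frame of seat between -0.03 and 0.004 m and y of cover_lip in the frame of seat between -0.03 and 0.03 m and z of cover_top in the frame of seat above 0.015 m), for 0.1 s.
3. the cover is shut: lip under the ledge, top edge down on the rim (5 mm), centred within 9 mm (x of cover_lip in the frame of seat between -0.022 and -0.008 m and z of cover_lip in the frame of seat between -0.006 and 0.005 m and z of cover_top in the frame of seat between -0.004 and 0.005 m and y of cover_lip in the frame of seat between -0.009 and 0.009 m and y of cover_top in the frame of seat between -0.009 and 0.009 m and angle between the z axis of cover and the z axis of seat, either way round below 0.05 rad), for 0.2 s.
At the end, for the whole second after the job is handed in: each cartridge present is home in a pocket (origin within 4 mm of its floor centre); cover shut, lip under the ledge, both edges within 4 to 6 mm of the rim plane, centred within 9 mm; opener in its slot within 8 mm of home; all at rest (all of step 1 and all of step 3 and x of opener_tip in the frame of holder between 0.0285 and 0.045 m and y of opener_tip in the frame of holder between -0.008 and 0.008 m and angle between the x axis of opener and the x axis of holder, either way round below 0.09 rad and height (world z) of opener_tip between 0.005 and 0.015 m and linear speed of each of cart1, cart2, cart3, cover, opener below 0.02 m/s); the robot touches nothing.
It fails at once if a bystander is moved more than 40 mm (distance of any of jar, can, detector, gauge, spanner, cup from where it was at the start of the episode above 0.04 m).
Of cart1, cart2, cart3 only 2 to 3 are there at a start; the rules pass over those that are not, and their reading is None.
At some moment in a run one of cover, opener may be knocked a few centimetres aside while the robot is not near it.
Once in a run the grip may slacken for a moment while it holds something.
It also fails if it takes over 208 s, if anything falls off the work surface, if the arm or the gripper's body presses on something with over 40 N, if the wrist force passes 120 N, or if a joint passes its speed limit or range.

## Working session

There is one attempt and no reset: what is moved stays moved. The work goes in short steps, Python scripts to look and compute and a shell command to move; the robot and the scene stay as the last step left them, time stands still between calls to the robot, and variables do not carry over. Pictures are saved under pics/ and viewed, at most 14 in all, crops included, and the job is handed in when it is done.

```bash
ls; mkdir -p pics; cat > h.py <<'E'
import numpy as np, cv2
from scipy.spatial.transform import Rotation as R
from rig import ctrl
def snap(n,f):
    c=ctrl.camera(n); cv2.imwrite(f,c["pixels"][:,:,::-1]); return c
def att(c):
    a=np.array(c["attitude"]); 
    return a if a.shape==(3,3) else (R.from_rotvec(a).as_matrix() if a.size==3 else R.from_quat(a).as_matrix())
E
python3 - <<'E'
from h import *
import pickle
for n in("top","side"):
    c=snap(n,f"pics/{n}0.png"); print({k:v for k,v in c.items() if k!="pixels"})
    pickle.dump(c,open(n+".pkl","wb"))
print(ctrl.get_obs())
E
```

```text
drive.py
pics
rig.py
{'intrinsics': array([[477.89687124,   0.        , 327.40040044],
       [  0.        , 477.89687124, 240.20280982],
       [  0.        ,   0.        ,   1.        ]]), 'k1': -0.09736890908119272, 'xyz': array([0.47252017, 0.01141698, 1.59685537]), 'attitude': array([ 0.04737783, -0.05644058, -1.57069218])}
{'intrinsics': array([[485.97891012,   0.        , 313.046501  ],
       [  0.        , 485.97891012, 242.91735381],
       [  0.        ,   0.        ,   1.        ]]), 'k1': 0.015763033652017158, 'xyz': array([0.456555  , 0.92943439, 0.98722698]), 'attitude': array([ 0.10199887, -1.20986151, -2.76641931])}
{'t': 0.1, 'joint_pos': array([-1.2644789 ,  0.61582578, -0.0126216 ,  1.42474615,  0.0081117 ,
        1.10337333, -0.04039819]), 'joint_vel': array([ 6.43650166e-04, -2.11831416e-03, -1.01153589e-03, -4.45419525e-03,
       -1.92064139e-04, -6.11393952e-05,  2.17002976e-04]), 'joint_efforts': array([ 1.36933144e-03, -4.70385575e+01,  2.60474319e-01, -1.71572989e+01,
        1.01426468e-02,  5.86121081e-03,  4.98442162e-06]), 'eef_pos': array([0.21214193, 0.61373959, 0.25224928]), 'ee_rot': array([-0.52020231, -3.09787131,  0.00357491]), 'contact_force': array([-0.21055993,  0.04378398, -0.46238004]), 'torque': array([-0.0266883 ,  0.02425352, -0.03115891]), 'grasp_force': 0.0, 'finger_gap': 0.08527253148400347}
```

View pics/top0.png

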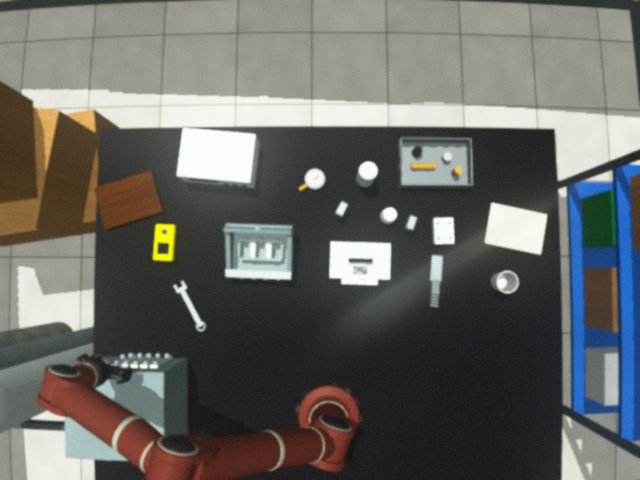

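View pics/side0.png

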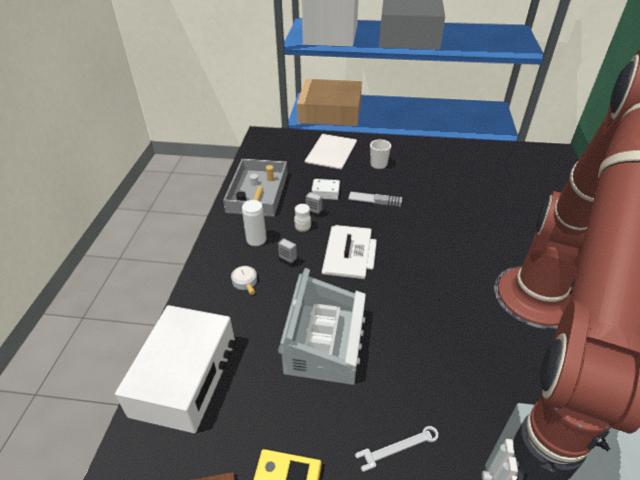

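The two cartridges are at about (341,208) and (411,222) in the top view. The dock is at (259,251), the cover at (360,262), the opener at (436,280) and the holder at (443,231). I'll enlarge these next.

```bash
python3 - <<'E'
import cv2,numpy as np
a=cv2.imread("pics/top0.png"); b=cv2.imread("pics/side0.png")
def g(im,x,y,w,h,s,f,step=20):
    o=cv2.resize(im[y:y+h,x:x+w],None,fx=s,fy=s,interpolation=cv2.INTER_CUBIC)
    for v in range(x,x+w,step):
        cv2.putText(o,str(v),((v-x)*s,8),0,.3,(0,255,255)); cv2.line(o,((v-x)*s,0),((v-x)*s,h*s),(0,90,90),1)
    for v in range(y,y+h,step):
        cv2.putText(o,str(v),(0,(v-y)*s+9),0,.3,(0,255,255)); cv2.line(o,(0,(v-y)*s),(w*s,(v-y)*s),(0,90,90),1)
    cv2.imwrite(f,o)
g(a,320,190,150,120,5,"pics/c1.png",10)
g(a,210,210,100,80,7,"pics/c2.png",10)
g(b,270,170,150,120,5,"pics/c3.png",10)
g(b,270,260,110,130,4,"pics/c4.png",10)
E
```

```text
(no output)
```

View pics/c1.png

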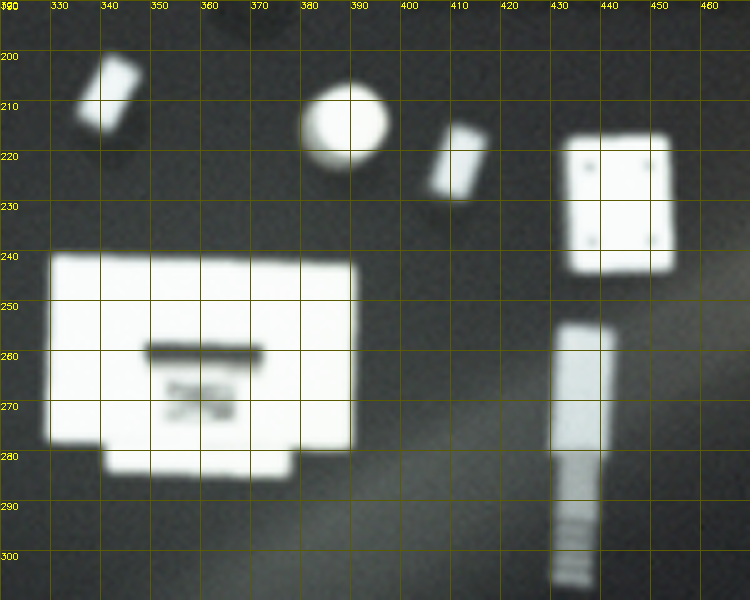

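View pics/c2.png

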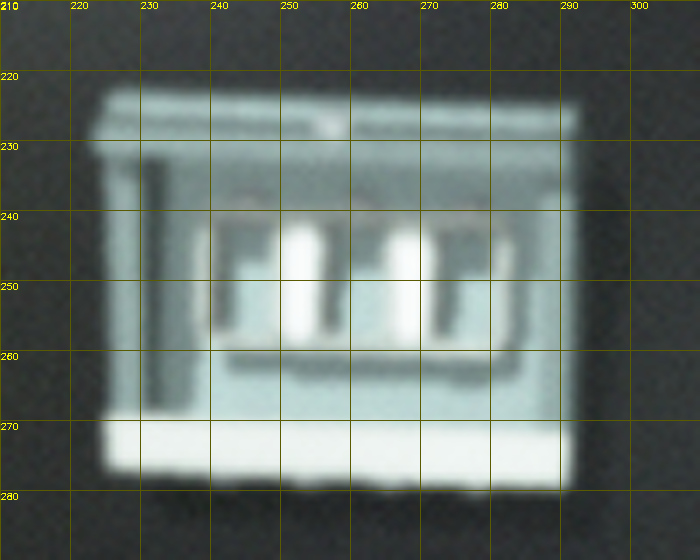

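View pics/c3.png

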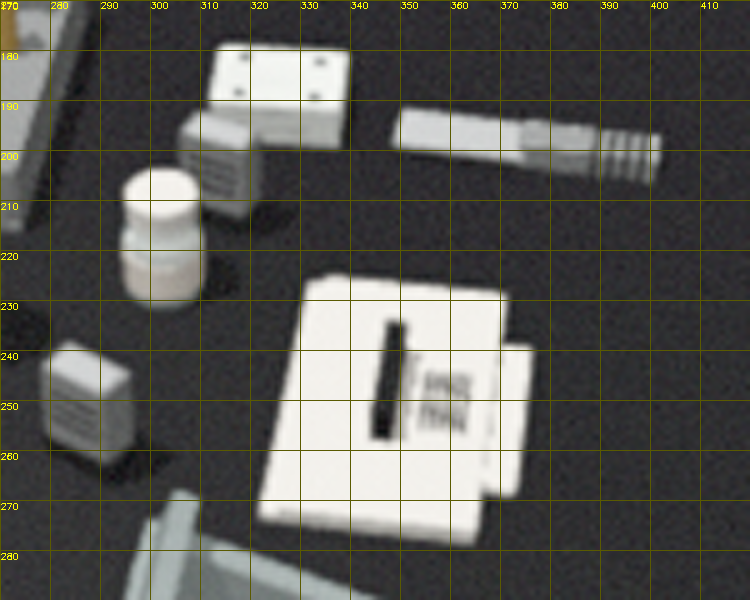

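The crops show cart corners, opener with its blade toward the holder (+x), cover rib up and the three pockets free. One more crop for the dock from the side.

View pics/c4.png

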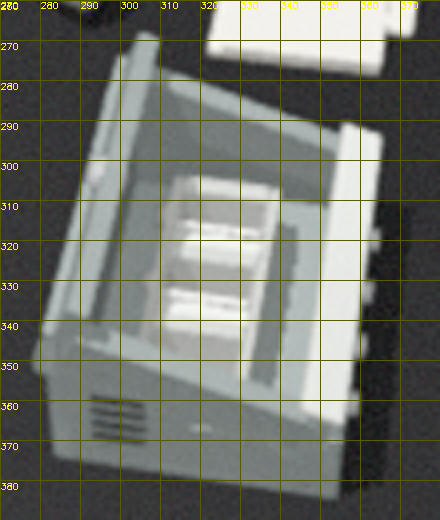

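```bash
cat >> h.py <<'E'
from scipy.optimize import least_squares
def proj(c,P):
    q=(np.atleast_2d(P)-c["xyz"])@att(c); s=np.c_[q[:,0]/-q[:,2],q[:,1]/q[:,2]]
    s=s*(1+c["k1"]*(s**2).sum(1,keepdims=True)); K=c["intrinsics"]
    return s*[K[0,0],K[1,1]]+[K[0,2],K[1,2]]
def fit(obs,g):
    """obs: list of (cam,[(x,y,z mm,u,v)]); returns x,y,yaw; per-cam mean resid"""
    def place(p,M):
        r=R.from_euler('z',p[2]).apply(M/1000.); return r+[p[0],p[1],0]
    def f(p): return np.concatenate([(proj(c,place(p,np.array(a)[:,:3]))-np.array(a)[:,3:]).ravel() for c,a in obs])
    s=least_squares(f,g,loss='soft_l1',x_scale=[.01,.01,.05]); return s.x,np.round(f(s.x).reshape(-1,2),1)
E
cat > m.py <<'E'
from h import *
import pickle
T=pickle.load(open("top.pkl","rb"));S=pickle.load(open("side.pkl","rb"))
def c4(z,a,b,uv): return [(sx*a,sy*b,z,*p) for (sx,sy),p in zip([(1,1),(1,-1),(-1,-1),(-1,1)],uv)]
D={
'A':((.65,-.05,-.5),c4(70,22,12,[(342,200.6),(348.6,204.4),(341.4,216.4),(335.4,212.8)]),c4(70,22,12,[(278.4,241.6),(283.6,238.2),(296.2,244.8),(290.8,248.2)])),
'B':((.6,-.25,-.3),c4(70,22,12,[(411,214.8),(417.6,217.4),(413,230.2),(405.6,227.6)]),c4(70,22,12,[(305.6,196),(310,192),(322.4,196.6),(317.6,200.2)])),
'holder':((.55,-.35,0),c4(30,42.5,32,[(433.2,217.4),(453.4,217),(454.8,244),(434.2,244.4)]),c4(30,42.5,32,[(311.6,190.8),(313.4,178.6),(340,180),(338.4,192)])),
'opener':((.4,-.35,0),[(125,18,12,431.6,255),(125,-18,12,443,255.6),(-45,13,20,430.2,306.8),(-45,-13,20,438.6,307.4)],[(125,18,12,348.6,199),(125,-18,12,350.4,191.6),(-45,-13,20,402.2,196.6),(-45,13,0,400.4,206.4)]),
'cover':((.5,-.1,0),[(60,100,5,330,241.2),(60,-100,5,391.6,242.8),(-60,100,10,328.8,278.2),(-60,-100,10,390.6,280),(-79,60,4,340.8,284.8),(-79,-60,4,378.2,285.4)],[(60,-100,5,331,226.4),(60,100,5,321.6,273.4),(-60,-100,10,371.6,228.4),(-79,-60,4,376.6,239.4),(-79,60,4,373,269)]),
'dock':((.5,.25,0),[(-90.4,104,75.9,225.3,277.1),(-90.4,-104,75.9,291.6,279.6),(-67.8,104,84.1,224.9,269),(-67.8,-104,84.1,291.6,271.7),(0,26,54,252.9,250.3),(0,-26,54,268.6,251)],[(-67.8,-104,84.1,356,290.5),(-90.4,-104,75.9,365.8,293.8),(-90.4,104,75.9,355.8,366),(-67.8,104,84.1,345.3,362.8),(-90,104,0,354.5,384.5),(74,104,0,283.8,374.3)]),
}
for k,(g,t,s) in D.items():
    b,_=fit([(T,t)],g); c,_=fit([(S,s)],g); p,r=fit([(T,t),(S,s)],g)
    print(k,p.round(4),'top',b.round(4),'side',c.round(4)); print(r.tolist())
E
python3 m.py
```

```text
A [ 0.676  -0.0439 -0.52  ] top [ 0.6757 -0.044  -0.5211] side [ 0.6762 -0.0437 -0.5176]
[[-0.0, 0.1], [-0.2, 0.0], [0.3, -0.2], [-0.2, -0.3], [0.1, 0.6], [0.5, -0.6], [-0.0, -0.8], [-0.1, 0.5]]
B [ 0.6313 -0.2685 -0.3996] top [ 0.6307 -0.2696 -0.3777] side [ 0.6318 -0.2658 -0.4358]
[[-0.4, -0.2], [-0.2, 0.1], [-0.7, -0.2], [-0.1, -0.5], [0.5, -0.4], [0.1, -0.4], [-0.2, -0.8], [0.7, -0.3]]
holder [ 0.6079 -0.3832  0.0285] top [ 0.6077 -0.3839  0.0238] side [ 0.608  -0.3817  0.038 ]
[[0.4, 0.7], [-0.8, 0.6], [-1.0, -0.8], [0.5, -0.7], [0.6, -0.7], [0.8, 0.2], [-0.7, 0.1], [-0.4, -0.5]]
opener [ 0.4016 -0.354  -0.0754] top [ 0.4011 -0.3547 -0.0786] side [ 0.4019 -0.3524 -0.0656]
[[0.0, 0.1], [-0.7, 0.3], [0.2, -0.4], [-0.4, -0.5], [0.2, -1.0], [0.1, -0.1], [-0.1, -0.1], [0.3, -0.2]]
cover [ 0.5099 -0.1052 -0.0283] top [ 0.5089 -0.107  -0.0294] side [ 0.5108 -0.1023 -0.0282]
[[0.1, 0.5], [-1.7, 0.6], [0.4, -0.4], [-1.2, -0.6], [0.2, -1.0], [-1.1, -0.6], [1.2, -0.4], [0.9, -1.3], [-0.4, 0.2], [-0.2, -0.0], [0.4, -1.3]]
dock [ 0.5438  0.2212 -0.0407] top [ 0.5425  0.2186 -0.0389] side [ 0.5444  0.223  -0.0382]
[[-0.3, -0.7], [-1.4, -0.4], [-0.0, 0.3], [-1.3, 0.4], [-1.1, -0.9], [-0.8, -0.9], [0.7, -0.1], [-0.2, -0.0], [0.4, -0.7], [0.6, -1.2], [-0.1, -0.4], [0.2, -0.9]]
```

```bash
cat >> h.py <<'E'
def down(yaw):  # tool z down, tool y along world dir yaw+90deg (mod pi)
    x=np.array([np.cos(yaw),np.sin(yaw),0]); z=np.array([0,0,-1.]); return np.c_[x,np.cross(z,x),z]
def to(p,Rt):
    """rotvec in present tool frame, then shift in target tool frame"""
    o=ctrl.get_obs(); R0=R.from_rotvec(o["ee_rot"]).as_matrix()
    best=None
    for F in (np.eye(3),np.diag([-1.,-1,1])):
        v=R.from_matrix(R0.T@Rt@F).as_rotvec()
        if best is None or np.linalg.norm(v)<np.linalg.norm(best[0]): best=(v,(Rt@F).T@(np.array(p)-o["eef_pos"]))
    print("rot",best[0].round(3),"shift",best[1].round(4),"j7",o["joint_pos"][6].round(2))
def at(pose,l): return R.from_euler('z',pose[2]).apply(np.array(l)/1000.)+[pose[0],pose[1],0]
A=(.676,-.0439,-.52);B=(.6312,-.268,-.395);DOCK=(.5435,.221,-.0395);HOLD=(.6079,-.383,.028);OPEN=(.4016,-.3538,-.0754);COV=(.51,-.105,-.0285)
E
python3 -c "
from h import *
o=ctrl.get_obs();print(R.from_rotvec(o['ee_rot']).as_matrix().round(3))
to([A[0],A[1],.2],down(A[2]))"
python3 drive.py '0.05 0 0 0 0 0 0.0935; 0.05 0 0 0 0 0 0.0935; 0.05 -0.043 -0.02 0; 0.05 -0.043 -0.02 0 0 0 0;0.05 -0.043 -0.02 0 0 0 0;0.05 -0.043 -0.02 0 0 0 0;0.05 -0.043 -0.02 0 0 0 0;0.05 -0.043 -0.02 0 0 0 0' 60
```

```text
Traceback (most recent call last):
  File "drive.py", line 5, in <module>
    connect(sys.argv[1:4])
    ~~~~~~~^^^^^^^^^^^^^^^
ValueError: setting an array element with a sequence. The requested array has an inhomogeneous shape after 1 dimensions. The detected shape was (8,) + inhomogeneous part.
```

```bash
python3 drive.py '0.05 0 0 0 0 0 0.0935; 0.05 0 0 0 0 0 0.0935; 0.05 -0.043 -0.02 0 0 0 0; 0.05 -0.043 -0.02 0 0 0 0;0.05 -0.043 -0.02 0 0 0 0;0.05 -0.043 -0.02 0 0 0 0;0.05 -0.043 -0.02 0 0 0 0;0.05 -0.043 -0.02 0 0 0 0' 60
python3 drive.py '0.05 -0.043 -0.02 0 0 0 0; 0.05 -0.043 -0.02 0 0 0 0; 0.05 -0.043 -0.02 0 0 0 0; 0.05 -0.043 -0.02 0 0 0 0;0.05 -0.043 -0.02 0 0 0 0;0.05 -0.043 -0.02 0 0 0 0;0.05 -0.043 -0.02 0 0 0 0;0.05 -0.043 -0.02 0 0 0 0'
python3 -c "
from h import *
to([A[0],A[1],.13],down(A[2]))"
```

```text
t: 0.9
eef_pos: [0.3773, 0.3801, 0.253]
ee_rot: [-0.807, -3.036, 0.001]
contact_force: [1.2, 0.8, -0.2]
finger_gap: 0.05
grasp_force: 0.0
t: 1.7
eef_pos: [0.5963, 0.0706, 0.2529]
ee_rot: [-0.807, -3.035, 0.0]
contact_force: [0.5, 0.9, 0.1]
finger_gap: 0.0502
grasp_force: 0.0
rot [-0.    -0.001  0.   ] shift [-0.1261 -0.0598  0.1229] j7 0.95
```

```bash
python3 drive.py '0.05 -0.042 -0.02 0 0 0 0; 0.05 -0.042 -0.02 0 0 0 0; 0.05 -0.042 -0.02 0.03 0 0 0; 0.05 0 0 0.04 0 0 0; 0.05 0 0 0.04 0 0 0; 0.05 0 0 0 0 0 0'
python3 - <<'E'
from h import *
to([A[0],A[1],.072],down(A[2]))
c=snap("top","pics/t1.png")
E
```

```text
t: 2.3
eef_pos: [0.6678, -0.0384, 0.139]
ee_rot: [-0.804, -3.021, 0.005]
contact_force: [-0.6, 0.8, -0.6]
finger_gap: 0.0499
grasp_force: 0.0
rot [-0.007 -0.014 -0.   ] shift [-0.0098 -0.0007  0.067 ] j7 1.14
```

```bash
python3 drive.py '0.05 0 0 0 0 0 0;0.05 0 0 0 0 0 0'
python3 - <<'E'
from h import *
print(ctrl.get_obs()["joint_pos"].round(3))
to([A[0],A[1],.072],down(A[2]))
E
```

```text
t: 2.55
eef_pos: [0.6745, -0.0385, 0.1493]
ee_rot: [0.805, 3.031, 0.002]
contact_force: [0.4, 0.1, -0.4]
finger_gap: 0.0494
grasp_force: 0.0
[-0.027  0.755  0.095  1.465 -0.081  0.92   1.142]
rot [0.002 0.005 0.001] shift [-0.004  -0.004   0.0773] j7 1.14
```

```bash
python3 drive.py '0.05 -0.004 -0.004 0.03 0 0.005 0;0.05 0 0 0.03 0 0 0;0.05 0 0 0.017 0 0 0;0.05 0 0 0 0 0 0;0.05 0 0 0 0 0 0'
python3 - <<'E'
from h import *
to([A[0],A[1],.072],down(A[2]))
E
```

```text
t: 3.05
eef_pos: [0.6754, -0.0439, 0.0713]
ee_rot: [-0.806, -3.035, -0.003]
contact_force: [0.4, -0.5, 0.8]
finger_gap: 0.0498
grasp_force: 0.0
rot [ 0.001 -0.002  0.001] shift [-0.0005  0.0003 -0.0007] j7 1.16
```

```bash
python3 drive.py '0 0 0 0 0 0 0;0 0 0 0 0 0 0;0 0 0 0 0 0 0;0 0 0 0 0 0 0;0 0 0 0 0 0 0;0 0 0 -0.02 0 0 0;0 0 0 -0.05 0 0 0;0 0 0 -0.05 0 0 0' 70
python3 drive.py '0 0 0 -0.05 0 0 0;0 0 0 0 0 0 0;0 0 0 0 0 0 0'
python3 - <<'E'
from h import *
p=at(DOCK,[0,-52,0]); to([p[0],p[1],.24],down(DOCK[2]))
E
```

```text
t: 3.85
eef_pos: [0.6734, -0.0442, 0.1892]
ee_rot: [-0.805, -3.028, -0.001]
contact_force: [1.9, -0.4, -0.8]
finger_gap: 0.0226
grasp_force: 68.8
t: 4.15
eef_pos: [0.675, -0.0446, 0.2408]
ee_rot: [-0.807, -3.034, -0.003]
contact_force: [-0.4, 0.3, -2.1]
finger_gap: 0.0224
grasp_force: 68.8
rot [ 0.002 -0.002 -0.48 ] shift [0.1419 0.2082 0.0008] j7 1.14
```

```bash
python3 drive.py '0 0 0 0 0 0 -0.12;0 0 0 0 0 0 -0.12;0 0 0 0 0 0 -0.12;0 0 0 0 0 0 -0.12;0 0.024 0.035 0 0 0 0;0 0.024 0.035 0 0 0 0;0 0.024 0.035 0 0 0 0;0 0.024 0.035 0 0 0 0'
python3 drive.py '0 0.024 0.035 0 0 0 0;0 0.022 0.033 0 0 0 0;0 0 0 0 0 0 0;0 0 0 0 0 0 0;0 0 0 0 0 0 0'
python3 - <<'E'
from h import *
p=at(DOCK,[0,-52,0]); to([p[0],p[1],.15],down(DOCK[2]))
snap("top","pics/t2.png");snap("side","pics/s2.png")
a=cv2.imread("pics/t2.png")[200:290,215:305];b=cv2.imread("pics/s2.png")[220:390,270:390]
a=cv2.resize(a,None,fx=5,fy=5,interpolation=2);b=cv2.resize(b,None,fx=2.6,fy=2.6,interpolation=2)
o=np.zeros((450,450+b.shape[1],3),np.uint8);o[:,:450]=a;o[:b.shape[0],450:]=b;cv2.imwrite("pics/v2.png",o)
E
```

```text
t: 4.95
eef_pos: [0.5818, 0.1003, 0.2374]
ee_rot: [-0.062, -3.131, -0.002]
contact_force: [1.3, 0.4, -0.6]
finger_gap: 0.0223
grasp_force: 68.9
t: 5.45
eef_pos: [0.5411, 0.1672, 0.239]
ee_rot: [-0.065, -3.134, -0.0]
contact_force: [-0.2, 0.1, -1.7]
finger_gap: 0.0231
grasp_force: 46.1
rot [-0.    -0.007 -0.002] shift [-0.0003  0.0018  0.089 ] j7 1.17
```

View pics/v2.png

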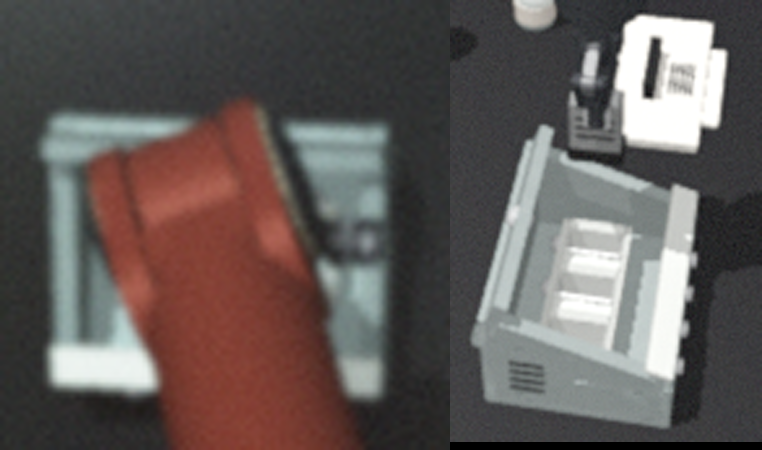

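The cartridge is still held: in the side view its foot bottom lies near (316–336, 280) px. The grip force dipped, so I'll check for slip.

```bash
python3 drive.py '0 0 0 0 0 0 0'; python3 - <<'E'
from h import *
import pickle
S=pickle.load(open("side.pkl","rb"));o=ctrl.get_obs();e=o["eef_pos"]
for z in(.150,.16,.168,.174):
    print(z,proj(S,np.array([at((e[0],e[1],DOCK[2]),l)+[0,0,z] for l in([25,12,0],[-25,12,0],[22,12,70],[-22,12,70])])).round(1).tolist())
b=cv2.imread("pics/s2.png")[245:290,305:350];cv2.imwrite("pics/v3.png",cv2.resize(b,None,fx=12,fy=12,interpolation=2))
E
```

```text
t: 5.65
eef_pos: [0.5416, 0.1676, 0.2399]
ee_rot: [-0.066, -3.136, -0.002]
contact_force: [0.1, -1.0, 0.2]
finger_gap: 0.0223
grasp_force: 73.9
0.15 [[315.1, 286.3], [336.5, 289.0], [316.1, 265.2], [335.7, 267.5]]
0.16 [[315.0, 283.4], [336.5, 286.1], [316.0, 262.0], [335.8, 264.3]]
0.168 [[315.0, 281.0], [336.6, 283.7], [316.0, 259.4], [335.9, 261.7]]
0.174 [[315.0, 279.2], [336.7, 281.9], [316.0, 257.5], [335.9, 259.8]]
```

View pics/v3.png

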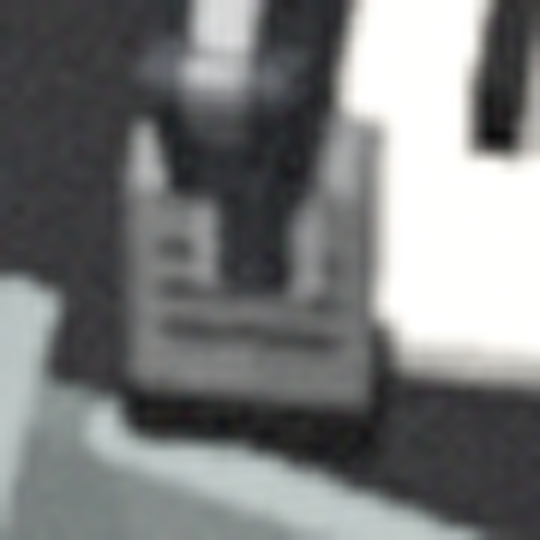

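```bash
python3 drive.py '0 0 0.001 0.045 0 -0.004 0;0 0 0 0.045 0 0 0;0 0 0 0 0 0 0;0 0 0 0 0 0 0;0 0 0 0 0 0 0'
python3 - <<'E'
from h import *
p=at(DOCK,[0,-52,0]); to([p[0],p[1],.083],down(DOCK[2]))
E
```

```text
t: 6.15
eef_pos: [0.543, 0.1705, 0.1527]
ee_rot: [0.063, 3.137, 0.006]
contact_force: [0.3, -0.9, -1.7]
finger_gap: 0.0224
grasp_force: 74.0
rot [ 0.004  0.004 -0.001] shift [ 0.0014 -0.0016  0.0697] j7 1.16
```

```bash
python3 drive.py '0 0.001 -0.0015 0.015 0.003 0.004 0;0 0 0 0.01 0 0 0;0 0 0 0.008 0 0 0;0 0 0 0.006 0 0 0;0 0 0 0 0 0 0;0 0 0 0 0 0 0'
python3 - <<'E'
from h import *
p=at(DOCK,[0,-52,0]); to([p[0],p[1],.083],down(DOCK[2]))
E
```

```text
t: 6.75
eef_pos: [0.541, 0.1688, 0.1113]
ee_rot: [-0.063, -3.139, 0.0]
contact_force: [3.4, -0.2, -2.0]
finger_gap: 0.0225
grasp_force: 73.9
rot [-0.    -0.002 -0.001] shift [-0.0004  0.0003  0.0283] j7 1.16
```

```bash
python3 drive.py '0 0 0 0.005 0 0 0;0 0 0 0.005 0 0 0;0 0 0 0.005 0 0 0;0 0 0 0.005 0 0 0;0 0 0 0 0 0 0;0 0 0 0 0 0 0'
python3 - <<'E'
from h import *
p=at(DOCK,[0,-52,0]); to([p[0],p[1],.083],down(DOCK[2]))
E
```

```text
t: 7.35
eef_pos: [0.5411, 0.1688, 0.0916]
ee_rot: [-0.063, -3.14, 0.0]
contact_force: [5.7, -1.2, -1.3]
finger_gap: 0.0222
grasp_force: 74.1
rot [-0.    -0.001 -0.001] shift [-0.0003  0.0003  0.0086] j7 1.16
```

```bash
python3 drive.py '0 0 0 0.004 0 0 0;0 0 0 0.004 0 0 0;0 0 0 0.003 0 0 0;0 0 0 0 0 0 0;0 0 0 0 0 0 0'
```

```text
t: 7.85
eef_pos: [0.5412, 0.169, 0.0833]
ee_rot: [-0.062, -3.14, -0.0]
contact_force: [1.5, -2.1, 18.9]
finger_gap: 0.0224
grasp_force: 76.6
```

```bash
python3 drive.py '0.034 0 0 -0.002 0 0 0;0.034 0 0 0 0 0 0;0.034 0 0 0 0 0 0;0.034 0 0 -0.03 0 0 0;0.034 0 0 -0.05 0 0 0;0.034 0 0 -0.05 0 0 0;0.034 0 0 0 0 0 0;0.034 0 0 0 0 0 0'
python3 - <<'E'
from h import *
to([B[0],B[1],.21],down(B[2]))
E
```

```text
t: 8.65
eef_pos: [0.5396, 0.1692, 0.2126]
ee_rot: [-0.061, -3.136, 0.0]
contact_force: [0.4, 0.1, -0.7]
finger_gap: 0.0342
grasp_force: 0.0
rot [-0.001 -0.005  0.356] shift [-0.2527 -0.3683  0.0026] j7 1.17
```

```bash
python3 drive.py '0.045 0 0 0 0 0 0.12;0.045 0 0 0 0 0 0.12;0.045 0 0 0 0 0 0.116;0.045 -0.025 -0.037 0 0 0 0;0.045 -0.025 -0.037 0 0 0 0;0.045 -0.025 -0.037 0 0 0 0;0.045 -0.025 -0.037 0 0 0 0;0.045 -0.025 -0.037 0 0 0 0'
python3 drive.py '0.045 -0.025 -0.037 0 0 0 0;0.045 -0.025 -0.037 0 0 0 0;0.045 -0.025 -0.037 0 0 0 0;0.045 -0.025 -0.037 0 0 0 0;0.045 -0.025 -0.037 0 0 0 0;0.045 0 0 0 0 0 0;0.045 0 0 0 0 0 0'
python3 - <<'E'
from h import *
to([B[0],B[1],.11],down(B[2]))
snap("side","pics/s4.png");snap("top","pics/t4.png")
a=cv2.imread("pics/t4.png")[210:290,220:380];b=cv2.imread("pics/s4.png")[160:350,270:410]
a=cv2.resize(a,None,fx=3,fy=3,interpolation=2);b=cv2.resize(b,None,fx=2.2,fy=2.2,interpolation=2)
o=np.zeros((b.shape[0],480+b.shape[1],3),np.uint8);o[:240,:480]=a;o[:,480:]=b;cv2.imwrite("pics/v4.png",o)
E
```

```text
t: 9.45
eef_pos: [0.5825, -0.0513, 0.2093]
ee_rot: [-0.615, -3.07, 0.003]
contact_force: [0.8, 0.9, -0.5]
finger_gap: 0.045
grasp_force: 0.0
t: 10.15
eef_pos: [0.6264, -0.2696, 0.2086]
ee_rot: [-0.62, -3.069, 0.0]
contact_force: [-0.6, 0.9, 0.4]
finger_gap: 0.0452
grasp_force: 0.0
rot [-0.002 -0.011 -0.004] shift [-0.0038  0.0034  0.0986] j7 1.59
```

View pics/v4.png

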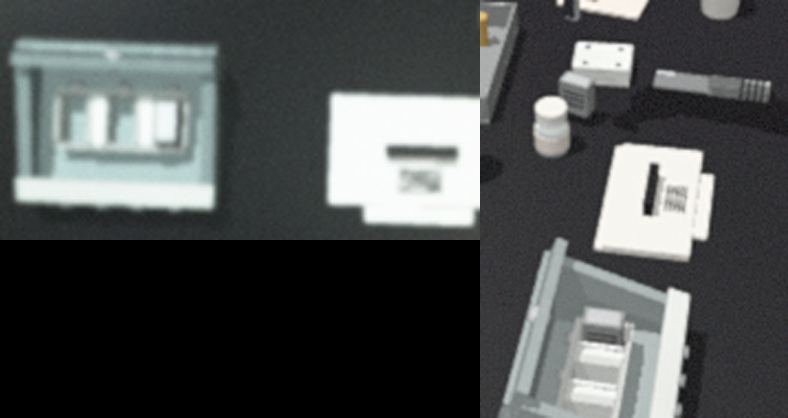

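Cart A is standing home in pocket 1 (right-hand pocket in the top view), and the rest hasn't moved. Cartridge B is next.

```bash
python3 drive.py '0.045 -0.002 0.002 0.045 0 0 0;0.045 0 0 0.045 0 0 0;0.045 0 0 0 0 0 0;0.045 0 0 0 0 0 0;0.045 0 0 0 0 0 0'
python3 - <<'E'
from h import *
to([B[0],B[1],.0715],down(B[2]))
E
```

```text
t: 10.75
eef_pos: [0.6324, -0.2677, 0.125]
ee_rot: [0.616, 3.08, -0.003]
contact_force: [0.3, -0.5, 0.7]
finger_gap: 0.0451
grasp_force: 0.0
rot [-0.002  0.001  0.   ] shift [ 0.001  -0.0007  0.0535] j7 1.59
```

```bash
python3 drive.py '0.045 0.001 -0.0005 0.03 0 0 0;0.045 0 0 0.0225 0 0 0;0.045 0 0 0 0 0 0;0.045 0 0 0 0 0 0;0 0 0 0 0 0 0;0 0 0 0 0 0 0;0 0 0 0 0 0 0;0 0 0 0 0 0 0' 80
python3 drive.py '0 0 0 -0.02 0 0 0;0 0 0 -0.05 0 0 0;0 0 0 -0.05 0 0 0;0 0 0 -0.05 0 0 0;0 0 0 0 0 0 0;0 0 0 0 0 0 0'
python3 - <<'E'
from h import *
p=at(DOCK,[0,52,0]); to([p[0],p[1],.24],down(DOCK[2]))
E
```

```text
t: 11.55
eef_pos: [0.6311, -0.2688, 0.0725]
ee_rot: [0.617, 3.079, -0.004]
contact_force: [0.6, 0.4, 6.9]
finger_gap: 0.0223
grasp_force: 80.4
t: 12.15
eef_pos: [0.6302, -0.2681, 0.2415]
ee_rot: [-0.618, -3.079, 0.003]
contact_force: [-1.2, -0.2, -1.5]
finger_gap: 0.0222
grasp_force: 79.6
rot [-0.002 -0.001 -0.356] shift [0.1059 0.5373 0.0015] j7 1.58
```

```bash
python3 drive.py '0 0 0 0 0 0 -0.12;0 0 0 0 0 0 -0.12;0 0 0 0 0 0 -0.116;0 0.009 0.045 0 0 0 0;0 0.009 0.045 0 0 0 0;0 0.009 0.045 0 0 0 0;0 0.009 0.045 0 0 0 0;0 0.009 0.045 0 0 0 0'
python3 drive.py '0 0.009 0.045 0 0 0 0;0 0.009 0.045 0 0 0 0;0 0.009 0.045 0 0 0 0;0 0.009 0.045 0 0 0 0;0 0.009 0.045 0 0 0 0;0 0.009 0.044 0 0 0 0;0 0.007 0.043 0 0 0 0;0 0 0 0 0 0 0'
python3 drive.py '0 0 0 0 0 0 0;0 0 0 0 0 0 0;0 0 0 0 0 0 0'
python3 - <<'E'
from h import *
p=at(DOCK,[0,52,0]); to([p[0],p[1],.15],down(DOCK[2]))
E
```

```text
t: 12.95
eef_pos: [0.5918, -0.0394, 0.2373]
ee_rot: [-0.062, -3.131, 0.001]
contact_force: [1.1, 0.4, -1.1]
finger_gap: 0.0225
grasp_force: 79.6
t: 13.75
eef_pos: [0.5403, 0.2826, 0.2372]
ee_rot: [-0.041, -3.13, -0.007]
contact_force: [-0.9, 0.2, -1.9]
finger_gap: 0.0223
grasp_force: 79.5
t: 14.05
eef_pos: [0.5457, 0.2705, 0.2389]
ee_rot: [-0.067, -3.135, 0.004]
contact_force: [-0.5, -0.5, -1.7]
finger_gap: 0.0222
grasp_force: 79.6
rot [-0.003 -0.006 -0.004] shift [0.0003 0.0024 0.0889] j7 1.01
```

```bash
python3 drive.py '0 0 0.002 0.045 0 -0.004 0;0 0 0 0.045 0 0 0;0 0 0 0 0 0 0;0 0 0 0 0 0 0;0 0 0 0 0 0 0;0 0 0 0 0 0 0'
python3 - <<'E'
from h import *
p=at(DOCK,[0,52,0]); to([p[0],p[1],.083],down(DOCK[2]))
E
```

```text
t: 14.65
eef_pos: [0.5469, 0.2754, 0.1525]
ee_rot: [0.063, 3.137, 0.003]
contact_force: [-0.3, -0.6, -1.4]
finger_gap: 0.0223
grasp_force: 79.5
rot [ 0.002  0.004 -0.001] shift [ 0.0012 -0.0025  0.0695] j7 0.99
```

```bash
python3 drive.py '0 0.001 -0.0025 0.015 0.002 0.004 0;0 0 0 0.005 0 0 0;0 0 0 0 0 0 0;0 0 0 0 0 0 0;0 0 0 0.01 0 0 0;0 0 0 0.009 0 0 0;0 0 0 0 0 0 0'
python3 - <<'E'
from h import *
p=at(DOCK,[0,52,0]); to([p[0],p[1],.083],down(DOCK[2]))
E
```

```text
t: 15.35
eef_pos: [0.545, 0.2723, 0.1097]
ee_rot: [-0.063, -3.138, 0.004]
contact_force: [3.5, 0.5, -3.5]
finger_gap: 0.0223
grasp_force: 79.7
rot [-0.002 -0.003 -0.001] shift [-0.0005  0.0007  0.0267] j7 0.99
```

```bash
python3 drive.py '0 0 0 0.006 0 0 0;0 0 0 0.006 0 0 0;0 0 0 0.006 0 0 0;0 0 0 0.005 0 0 0;0 0 0 0.004 0 0 0;0 0 0 0.003 0 0 0;0 0 0 0 0 0 0;0 0 0 0 0 0 0'
```

```text
t: 16.15
eef_pos: [0.5452, 0.2721, 0.0843]
ee_rot: [-0.063, -3.14, 0.003]
contact_force: [-1.3, -1.8, 20.2]
finger_gap: 0.0224
grasp_force: 82.5
```

```bash
python3 drive.py '0.034 0 0 -0.002 0 0 0;0.034 0 0 0 0 0 0;0.034 0 0 0 0 0 0;0.034 0 0 -0.03 0 0 0;0.034 0 0 -0.05 0 0 0;0.034 0 0 -0.05 0 0 0;0.034 0 0 0 0 0 0'
python3 - <<'E'
from h import *
snap("top","pics/t5.png")
print(ctrl.get_obs()["joint_pos"].round(2))
def blob(f,x0,x1,y0,y1):
    a=cv2.imread(f,0)[y0:y1,x0:x1]; _,m=cv2.threshold(a,120,255,0); n,l,s,c=cv2.connectedComponentsWithStats(m)
    k=1+s[1:,4].argmax(); return (c[k]+[x0,y0]).round(2),s[k][4],cv2.minAreaRect(np.argwhere(l==k)[:,::-1].astype(np.float32))
for f in("top0","t5"): print(blob(f"pics/{f}.png",305,400,230,310),blob(f"pics/{f}.png",415,475,248,330))
for F in(1,-1):
  pass
to([*COV[:2],.20],down(COV[2]+np.pi/2))
E
```

```text
t: 16.85
eef_pos: [0.5477, 0.2748, 0.2195]
ee_rot: [0.062, 3.134, 0.007]
contact_force: [1.4, 1.3, -0.0]
finger_gap: 0.034
grasp_force: 0.0
[-0.47  0.59 -0.05  1.59  0.03  0.96  1.  ]
(array([359.83, 261.97]), np.int32(2538), ((55.0, 33.0), (44.0, 62.0), 90.0)) (array([435.53, 276.16]), np.int32(485), ((21.0, 32.5), (51.0, 12.0), 90.0))
(array([359.8 , 261.97]), np.int32(2538), ((55.0, 33.0), (44.0, 62.0), 90.0)) (array([435.57, 276.21]), np.int32(486), ((21.0, 32.5), (51.0, 12.0), 90.0))
rot [0.002 0.    1.56 ] shift [-0.3795 -0.025   0.0159] j7 1.0
```

```bash
python3 drive.py '0.05 0 0 0 0 0 -0.144;0.05 0 0 0 0 0 -0.144;0.05 0 0 0 0 0 -0.144;0.05 0 0 0 0 0 -0.144;0.05 0 0 0 0 0 -0.144;0.05 0 0 0 0 0 -0.144;0.05 0 0 0 0 0 -0.144;0.05 0 0 0 0 0 -0.144'
python3 drive.py '0.05 0 0 0 0 0 -0.144;0.05 0 0 0 0 0 -0.144;0.05 0 0 0 0 0 -0.142;0.05 0.047 0.003 0 0 0 0;0.05 0.047 0.003 0 0 0 0;0.05 0.047 0.003 0 0 0 0;0.05 0.047 0.003 0 0 0 0;0.05 0.047 0.003 0 0 0 0'
python3 drive.py '0.05 0.047 0.003 0 0 0 0;0.05 0.047 0.003 0 0 0 0;0.05 0.047 0.003 0 0 0 0;0.05 0 0 0.04 0 0 0;0.05 0 0 0.04 0 0 0;0.05 0 0 0 0 0 0;0.05 0 0 0 0 0 0;0.05 0 0 0 0 0 0'
python3 - <<'E'
from h import *
to([*COV[:2],.035],down(COV[2]+np.pi/2))
E
```

```text
t: 17.7
eef_pos: [0.5429, 0.272, 0.2101]
ee_rot: [1.662, -2.653, -0.002]
contact_force: [0.4, -0.7, -0.0]
finger_gap: 0.05
grasp_force: 0.0
t: 18.5
eef_pos: [0.5207, 0.0362, 0.2113]
ee_rot: [2.184, -2.246, -0.008]
contact_force: [0.2, -0.1, 1.4]
finger_gap: 0.0499
grasp_force: 0.0
t: 19.3
eef_pos: [0.5104, -0.1014, 0.1351]
ee_rot: [2.19, -2.248, -0.0]
contact_force: [-0.2, -0.5, 1.1]
finger_gap: 0.0502
grasp_force: 0.0
rot [ 0.002 -0.002  0.002] shift [0.0036 0.0003 0.1001] j7 2.74
```

```bash
python3 drive.py '0.05 0 0 0 0 0 0.147;0.05 0 0 0 0 0 0.147;0.05 0 0 0 0 0 0.147;0.05 0 0 0 0 0 0.147;0.05 0 0 0 0 0 0.147;0.05 0 0 0 0 0 0.147;0.05 0 0 0 0 0 0.147;0.05 0 0 0 0 0 0.147'
python3 drive.py '0.05 0 0 0 0 0 0.147;0.05 0 0 0 0 0 0.147;0.05 0 0 0 0 0 0.147;0.05 0 0 0 0 0 0.147;0.05 0 0 0 0 0 0.147;0.05 0 0 0 0 0 0.147;0.05 0 0 0 0 0 0.147;0.05 0 0 0 0 0 0.147'
python3 drive.py '0.05 0 0 0 0 0 0.147;0.05 0 0 0 0 0 0.147;0.05 0 0 0 0 0 0.147;0.05 0 0 0 0 0 0.147;0.05 0 0 0 0 0 0.147;0.05 0 0 0 0 0 0.052;0.05 0 0 0 0 0 0;0.05 0 0 0 0 0 0'
python3 - <<'E'
from h import *
to([*COV[:2],.035],down(COV[2]+np.pi/2))
E
```

```text
t: 20.1
eef_pos: [0.5109, -0.1013, 0.136]
ee_rot: [0.567, -3.089, 0.004]
contact_force: [-0.3, 0.5, 0.5]
finger_gap: 0.0501
grasp_force: 0.0
t: 20.9
eef_pos: [0.5109, -0.101, 0.1359]
ee_rot: [1.241, 2.886, -0.002]
contact_force: [0.9, 1.3, -0.1]
finger_gap: 0.0501
grasp_force: 0.0
t: 21.7
eef_pos: [0.5103, -0.1016, 0.135]
ee_rot: [-2.246, -2.196, 0.004]
contact_force: [0.4, 0.6, 0.6]
finger_gap: 0.0503
grasp_force: 0.0
rot [-0.002  0.002  0.006] shift [-0.0035 -0.0002  0.1   ] j7 0.39
```

```bash
python3 drive.py '0.05 -0.0035 0 0.04 0 0 0.004;0.05 0 0 0.04 0 0 0;0.05 0 0 0.012 0 0 0;0.05 0 0 0 0 0 0;0.05 0 0 0 0 0 0;0.05 0 0 0 0 0 0'
python3 - <<'E'
from h import *
to([*COV[:2],.035],down(COV[2]+np.pi/2)); print(ctrl.get_obs()["joint_pos"].round(2))
E
```

```text
t: 22.3
eef_pos: [0.5102, -0.1068, 0.0436]
ee_rot: [2.253, 2.187, -0.005]
contact_force: [-0.7, 0.4, 0.2]
finger_gap: 0.0497
grasp_force: 0.0
rot [-0.001  0.003 -0.001] shift [ 0.0017 -0.0003  0.0086] j7 0.44
[ 0.03  0.74  0.21  1.99 -0.32  0.44  0.44]
```

```bash
python3 drive.py '0.05 0.0015 0 0.008 0 0 0;0.05 0 0 0 0 0 0;0.05 0 0 0 0 0 0;0 0 0 0 0 0 0;0 0 0 0 0 0 0;0 0 0 0 0 0 0;0 0 0 0 0 0 0;0 0 0 0 0 0 0' 100
python3 drive.py '0 0 0 -0.02 0 0 0;0 0 0 -0.04 0 0 0;0 0 0 -0.05 0 0 0;0 0 0 -0.05 0 0 0;0 0 0 -0.05 0 0 0;0 0 0 -0.04 0 0 0;0 0 0 0 0 0 0;0 0 0 0 0 0 0'
cat >> h.py <<'E'
S20=np.radians(20)
def seatpose():  # world R,p of seat
    Rz=R.from_euler('z',DOCK[2]).as_matrix(); return Rz@R.from_euler('y',-S20).as_matrix(), at(DOCK,[-62,0,74])
def covtarget(tip,th,g=35.5,cy=0):
    """TCP pose for cover lip tip at seat (x,z) mm, extra pitch th deg, g = TCP height above cover underside"""
    Rs,ps=seatpose(); Rc=R.from_euler('y',-np.radians(th)).as_matrix()
    o=np.array([tip[0],cy,tip[1]])+Rc@[79,0,g]
    Rw=Rs@Rc; Rt=Rw@np.array([[0,1,0],[1,0,0],[0,0,-1.]])  # tool y = cover x
    return ps+Rs@(o/1000), Rt
E
python3 - <<'E'
from h import *
to(*covtarget((4,40),20)); to(*covtarget((4,-4),20))
E
```

```text
t: 23.1
eef_pos: [0.5097, -0.1052, 0.0345]
ee_rot: [2.254, 2.188, -0.006]
contact_force: [0.1, 0.6, 5.5]
finger_gap: 0.0122
grasp_force: 98.2
t: 23.9
eef_pos: [0.5091, -0.1041, 0.2833]
ee_rot: [-2.252, -2.186, 0.009]
contact_force: [-0.5, -0.2, -2.6]
finger_gap: 0.0119
grasp_force: 98.2
rot [-0.704 -0.001  0.01 ] shift [ 0.3262 -0.0691  0.0626] j7 0.3
rot [-0.704 -0.001  0.01 ] shift [ 0.3262 -0.0842  0.104 ] j7 0.3
```

```bash
python3 drive.py '0 0 0 0 -0.141 0 0;0 0 0 0 -0.141 0 0;0 0 0 0 -0.141 0 0;0 0 0 0 -0.141 0 0;0 0 0 0 -0.14 0 0.01;0 0.04 0 0 0 0 0;0 0.04 0 0 0 0 0;0 0.04 0 0 0 0 0'
python3 drive.py '0 0.04 0 0 0 0 0;0 0.04 0 0 0 0 0;0 0.04 0 0 0 0 0;0 0.04 0 0 0 0 0;0 0.04 0 0 0 0 0;0 0 0 0 0 0 0;0 0 0 0 0 0 0;0 0 0 0 0 0 0'
python3 - <<'E'
from h import *
print(ctrl.get_obs()["joint_pos"].round(2))
to(*covtarget((4,40),20,34.5)); to(*covtarget((4,-4),20,34.5))
E
```

```text
t: 24.7
eef_pos: [0.5149, -0.0157, 0.2805]
ee_rot: [1.906, 1.843, 0.595]
contact_force: [-0.3, 1.1, -2.0]
finger_gap: 0.0121
grasp_force: 98.3
t: 25.5
eef_pos: [0.5207, 0.1597, 0.2835]
ee_rot: [1.898, 1.849, 0.596]
contact_force: [0.4, -0.9, -2.0]
finger_gap: 0.012
grasp_force: 98.4
[-1.17  0.36  0.93  2.16 -0.43  0.2   0.02]
rot [-0.087 -0.02   0.006] shift [ 0.0622 -0.0701  0.063 ] j7 0.02
rot [-0.087 -0.02   0.006] shift [ 0.0622 -0.0851  0.1043] j7 0.02
```

```bash
cat > kin.py <<'E'
from h import *
import itertools
D=[([-1.2644789,.61582578,-.0126216,1.42474615,.0081117,1.10337333,-.04039819],[.21214193,.61373959,.25224928],[-.52020231,-3.09787131,.00357491]),
([-.027,.755,.095,1.465,-.081,.92,1.142],[.6745,-.0385,.1493],[.805,3.031,.002]),
([-.47,.59,-.05,1.59,.03,.96,1.0],[.5477,.2748,.2195],[.062,3.134,.007]),
([.03,.74,.21,1.99,-.32,.44,.44],[.5102,-.1068,.0436],[2.253,2.187,-.005]),
([-1.17,.36,.93,2.16,-.43,.2,.02],[.5207,.1597,.2835],[1.898,1.849,.596])]
rz=lambda a:R.from_euler('z',a).as_matrix(); ry=lambda a:R.from_euler('y',a).as_matrix()
def fk(q,P,s):
    h,b,L1,e1,L2,e2,w,d,t0,e0=P
    M=rz(s[0]*q[0]);p=np.array([0,0,h])+M@[e0,0,0]
    M=M@ry(q[1])@rz(s[1]*q[2]);p=p+M@[e1,0,L1]
    M=M@ry(q[3]);p=p+M@[e2,0,L2]; M=M@rz(s[2]*q[4])@ry(q[5]);p=p+M@[w,0,d]
    return p,M@rz(s[3]*q[6]+t0)
def res(P,s): 
    r=[]
    for q,p,v in D:
        a,M=fk(q,P,s); r+=[*(10*(a-p)),*R.from_matrix(M.T@R.from_rotvec(v).as_matrix()).as_rotvec()]
    return np.array(r)
def model():
    best=None
    for s in itertools.product((-1,1),repeat=4):
        for t in(0,1.57,3.14,-1.57):
            o=least_squares(res,[.35,0,.4,0,.4,0,0,.25,t,0],args=(s,))
            if best is None or o.cost<best[0]: best=(o.cost,o.x,s)
    return best
LO=np.array([-3.12,-.3,-1.34,.26,-1.36,.01,-2.84]);HI=np.array([3.12,2.06,1.32,2.42,4.5,1.98,2.84])
def ik(p,Rt,P,s,n=30,q0=None,seed=0):
    g=np.random.default_rng(seed);out=[]
    def f(q):
        a,M=fk(q,P,s); return np.r_[10*(a-p),R.from_matrix(M.T@Rt).as_rotvec()]
    for i in range(n):
        x=np.clip(q0,LO+.01,HI-.01) if q0 is not None and i==0 else g.uniform(LO,HI)
        o=least_squares(f,x,bounds=(LO,HI));out.append((o.cost,o.x))
    return sorted(out,key=lambda t:t[0])
E
python3 - <<'E'
from kin import *
c,P,s=model(); print(c,P.round(4),s); print(res(P,s).reshape(-1,6).round(3))
import pickle; pickle.dump((P,s),open("kin.pkl","wb"))
q=D[-1][0]
for tip,th in(((4,40),20),((4,-4),20),((4,-4),12),((-13,-4),12)):
    p,Rt=covtarget(tip,th,34.5)
    for c,x in ik(p,Rt,P,s,25,q)[:4]: print(tip,th,round(c,5),x.round(2))
E
```

```text
0.07440707017158417 [ 2.7770e-01 -1.7188e+00  4.9100e-01  8.5000e-03  3.6790e-01 -1.1300e-02
 -2.8200e-02  2.6470e-01  1.5698e+00 -9.0000e-04] (-1, -1, -1, -1)
[[-0.209  0.079  0.002 -0.     0.     0.001]
 [-0.038  0.176  0.034 -0.001  0.     0.   ]
 [-0.083  0.232 -0.041 -0.001 -0.007 -0.002]
 [ 0.011  0.046 -0.011  0.002  0.003 -0.006]
 [-0.005 -0.019  0.015 -0.009  0.001  0.007]]
(4, 40) 20 0.0 [-1.01  0.52  0.63  2.15  2.15  0.08 -2.71]
(4, 40) 20 0.0 [ 0.31  0.83 -1.28  2.2   1.81  1.16 -2.04]
(4, 40) 20 0.0 [-0.58  0.44  0.07  2.18  1.83  0.34 -2.31]
(4, 40) 20 0.0 [-0.45  0.44 -0.11  2.18  1.81  0.41 -2.27]
(4, -4) 20 0.0 [-0.76  0.56  0.31  2.14  2.19  0.24 -2.73]
(4, -4) 20 0.0 [-1.29  0.82  0.96  2.14  4.09  0.24  1.41]
(4, -4) 20 0.0 [-0.77  0.56  0.33  2.14  2.21  0.23 -2.75]
(4, -4) 20 0.0 [ 0.3   1.01 -1.3   2.19  1.93  1.29 -2.05]
(4, -4) 12 0.0 [-0.23  0.57 -0.32  2.09  1.61  0.42 -2.  ]
(4, -4) 12 0.0 [-0.61  0.56  0.2   2.09  1.54  0.16 -2.  ]
(4, -4) 12 0.0 [ 0.03  0.66 -0.69  2.09  1.66  0.65 -1.97]
(4, -4) 12 0.0 [-0.52  0.56  0.08  2.09  1.56  0.22 -2.01]
(-13, -4) 12 0.0 [ 0.    0.65 -0.67  2.13  1.7   0.64 -2.04]
(-13, -4) 12 0.0 [-0.3   0.56 -0.24  2.12  1.67  0.39 -2.09]
(-13, -4) 12 0.0 [ 0.29  0.91 -1.19  2.13  1.76  1.08 -1.96]
(-13, -4) 12 0.0 [-0.69  0.57  0.28  2.12  1.68  0.12 -2.18]
```

```bash
python3 - <<'E'
from kin import *
import pickle
P,s=pickle.load(open("kin.pkl","rb"))
q=np.array(ctrl.get_obs()["joint_pos"])
for tip,th in(((4,40),15),((4,20),15),((4,-4),15),((-13,-4),15),((4,-4),18),((-13,-4),18),((-13,-4),10),((-15,0),0)):
    p,Rt=covtarget(tip,th,34.5)
    best=[]
    for c,x in ik(p,Rt,P,s,60,q):
        if c<1e-4 and x[4]<.3: best.append(x)
    best.sort(key=lambda x:abs(x-q).sum())
    print(tip,th,[b.round(2).tolist() for b in best[:2]])
E
```

```text
(4, 40) 15 [[-1.12, 0.58, 0.7, 2.16, -1.08, 0.01, 0.43], [-1.12, 0.58, 0.7, 2.16, -1.1, 0.01, 0.45]]
(4, 20) 15 []
(4, -4) 15 []
(-13, -4) 15 []
(4, -4) 18 []
(-13, -4) 18 []
(-13, -4) 10 [[-0.97, 0.65, 0.53, 2.12, -1.19, 0.01, 0.55], [-0.97, 0.65, 0.53, 2.12, -1.19, 0.01, 0.55]]
(-15, 0) 0 [[-0.89, 0.65, 0.54, 2.03, -0.59, 0.26, 0.02], [-0.87, 0.65, 0.52, 2.03, -0.51, 0.27, -0.06]]
```

```bash
cat > sim.py <<'E'
from kin import *
import pickle
P,s=pickle.load(open("kin.pkl","rb"))
def jac(q):
    p,M=fk(q,P,s);J=np.zeros((6,7))
    for i in range(7):
        d=np.zeros(7);d[i]=1e-5;a,N=fk(q+d,P,s);J[:3,i]=(a-p)/1e-5;J[3:,i]=R.from_matrix(N@M.T).as_rotvec()/1e-5
    return J
def step(q,pt,Rt,lam=.02,n=4):
    for _ in range(n):
        p,M=fk(q,P,s);e=np.r_[pt-p,R.from_matrix(Rt@M.T).as_rotvec()];J=jac(q)
        q=np.clip(q+J.T@np.linalg.solve(J@J.T+lam**2*np.eye(6),e),LO,HI)
    return q
def run(q,rows,rep=None,**k):
    p,M=fk(q,P,s)
    for r in rows:
        p=p+M@np.array(r[:3]);M=M@R.from_rotvec(r[3:]).as_matrix();q=step(q,p,M,**k)
        if rep: print(q.round(2))
    return q,p,M
E
python3 - <<'E'
from sim import *
rows=[(0,0,-.05,0,0,0)]*5+[(0,0,0,-.141,0,0)]*5+[(.04,0,0,0,0,0)]*8
q,p,M=run(np.array([.03,.74,.21,1.99,-.32,.44,.44]),rows,1); print(q.round(2))
E
```

```text
[-0.    0.65  0.26  1.97 -0.29  0.55  0.41]
[-0.03  0.56  0.3   1.95 -0.25  0.67  0.38]
[-0.06  0.49  0.33  1.9  -0.21  0.79  0.35]
[-0.08  0.42  0.36  1.84 -0.17  0.91  0.32]
[-0.1   0.36  0.37  1.77 -0.14  1.03  0.29]
[-0.1   0.3   0.37  1.88 -0.17  0.85  0.32]
[-0.08  0.25  0.35  1.99 -0.22  0.65  0.37]
[-0.05  0.21  0.31  2.09 -0.32  0.45  0.46]
[ 0.05  0.18  0.18  2.19 -0.54  0.25  0.68]
[ 0.5   0.18 -0.35  2.26 -1.14  0.03  1.28]
[ 0.29  0.17 -0.23  2.28 -1.06  0.01  1.11]
[-0.07  0.17  0.05  2.3  -0.89  0.01  0.84]
[-0.5   0.19  0.42  2.3  -0.73  0.01  0.59]
[-0.83  0.23  0.69  2.29 -0.67  0.01  0.43]
[-1.06  0.29  0.87  2.26 -0.66  0.01  0.33]
[-1.23  0.37  0.98  2.23 -0.68  0.05  0.25]
[-1.35  0.44  1.07  2.18 -0.7   0.11  0.18]
[-1.43  0.52  1.13  2.13 -0.71  0.17  0.11]
[-1.43  0.52  1.13  2.13 -0.71  0.17  0.11]
```

```bash
cat > plan.py <<'E'
from sim import *
def goto(q,pt,Rt,rep=False):
    p,M=fk(q,P,s);v=R.from_matrix(M.T@Rt).as_rotvec();n=int(max(np.linalg.norm(v)/.12,np.linalg.norm(pt-p)/.04))+1
    for i in range(1,n+1):
        q=step(q,p+(pt-p)*i/n,M@R.from_rotvec(v*i/n).as_matrix())
    return q
def err(q,pt,Rt):
    p,M=fk(q,P,s);return round(np.linalg.norm(p-pt),4),round(np.linalg.norm(R.from_matrix(Rt@M.T).as_rotvec()),3)
E
python3 - <<'E'
from plan import *
q0=np.array(ctrl.get_obs()["joint_pos"])
base=lambda pit:(seatpose()[0]@R.from_euler('y',S20-np.radians(pit)).as_matrix())@np.array([[0,1,0],[1,0,0],[0,0,-1.]])
for via in([.25,.55,.33],[.3,.5,.33],[.35,.5,.33],[.4,.45,.33],[.15,.6,.33],[.45,.5,.33]):
    v=np.array(via); q=goto(q0,v,base(5)); qa=q; q=goto(q,v,base(38));qb=q
    print(via,qa.round(2),qb.round(2),err(q,v,base(38)))
    p,Rt=covtarget((4,40),18,34.5); q=goto(q,p,Rt); print('  A',q.round(2),err(q,p,Rt))
    for tip,th in(((4,-4),18),((-13,-4),18),((-15,-1),4)):
        p,Rt=covtarget(tip,th,34.5);q=goto(q,p,Rt);print('  ',tip,q.round(2),err(q,p,Rt))
E
```

```text
[0.25, 0.55, 0.33] [-1.81  0.65  1.07  1.48 -0.52  1.28 -0.76] [-2.18  0.82  1.32  1.68 -0.26  0.88 -1.  ] (np.float64(0.0073), np.float64(0.013))
  A [-1.11  0.56  0.7   2.24 -0.22  0.01 -0.41] (np.float64(0.0318), np.float64(0.12))
   (4, -4) [-1.    0.64  0.58  2.23 -0.24  0.01 -0.4 ] (np.float64(0.0566), np.float64(0.214))
   (-13, -4) [-1.03  0.64  0.58  2.27 -0.27  0.01 -0.4 ] (np.float64(0.0645), np.float64(0.243))
   (-15, -1) [-0.81  0.61  0.42  2.1  -0.23  0.11 -0.32] (np.float64(0.0), np.float64(0.0))
[0.3, 0.5, 0.33] [-1.73  0.6   1.06  1.56 -0.48  1.23 -0.66] [-2.13  0.75  1.32  1.8  -0.23  0.76 -0.91] (np.float64(0.0109), np.float64(0.02))
  A [-1.11  0.56  0.7   2.24 -0.22  0.01 -0.41] (np.float64(0.0318), np.float64(0.12))
   (4, -4) [-1.    0.64  0.58  2.23 -0.24  0.01 -0.4 ] (np.float64(0.0566), np.float64(0.214))
   (-13, -4) [-1.03  0.64  0.58  2.27 -0.27  0.01 -0.4 ] (np.float64(0.0644), np.float64(0.243))
   (-15, -1) [-0.81  0.61  0.42  2.1  -0.23  0.11 -0.32] (np.float64(0.0), np.float64(0.0))
[0.35, 0.5, 0.33] [-1.6   0.63  1.01  1.48 -0.49  1.26 -0.6 ] [-2. 
[... 1286 characters left out ...]
   (-13, -4) [-1.04  0.64  0.6   2.27 -0.2   0.01 -0.46] (np.float64(0.0639), np.float64(0.241))
   (-15, -1) [-0.8   0.61  0.41  2.1  -0.17  0.11 -0.38] (np.float64(0.0), np.float64(0.0))
[0.45, 0.5, 0.33] [-1.34  0.72  0.91  1.27 -0.51  1.33 -0.52] [-1.75  0.78  1.2   1.63 -0.32  0.7  -0.7 ] (np.float64(0.0), np.float64(0.0))
  A [-1.1   0.56  0.67  2.23 -0.37  0.01 -0.27] (np.float64(0.0322), np.float64(0.122))
   (4, -4) [-0.98  0.63  0.53  2.23 -0.4   0.01 -0.24] (np.float64(0.0582), np.float64(0.22))
   (-13, -4) [-1.    0.63  0.52  2.27 -0.44  0.01 -0.23] (np.float64(0.0667), np.float64(0.252))
   (-15, -1) [-0.85  0.62  0.46  2.09 -0.4   0.12 -0.17] (np.float64(0.0), np.float64(0.0))
```

```bash
cat > search.py <<'E'
from plan import *
F=np.array([[0,1,0],[1,0,0],[0,0,-1.]])
def ori(pit,roll,yaw): return R.from_euler('ZYX',[DOCK[2]+np.radians(yaw),-np.radians(pit),np.radians(roll)]).as_matrix()@F
T=[covtarget(*a,34.5) for a in(((4,40),18),((4,-4),18),((-13,-4),18),((-13,-4),10),((-15,-1),3))]
def evalw(q,W):
    tot=0
    for v,o in W:
        q=goto(q,np.array(v),ori(*o)); e=err(q,np.array(v),ori(*o)); tot+=e[0]+.3*e[1]
        if min(HI-q)<.03 or q[5]<.05: tot+=.02
    qs=[q]
    for p,Rt in T: q=goto(q,p,Rt);e=err(q,p,Rt);tot+=e[0]*10+3*e[1];qs.append(q)
    return tot,qs
if __name__=="__main__":
    import sys,time
    g=np.random.default_rng(int(sys.argv[1]));q0=np.array(ctrl.get_obs()["joint_pos"]) if len(sys.argv)<3 else None
    t=time.time();res=[]
    while time.time()-t<150:
        W=[((g.uniform(.4,.65),g.uniform(.0,.4),g.uniform(.3,.4)),(g.integers(-4,9)*5,g.integers(-9,10)*5,g.integers(-6,7)*10)) for _ in range(g.integers(1,3))]
        res.append((evalw(q0,W)[0],W))
    res.sort(key=lambda r:r[0])
    for r in res[:3]: print(len(res),round(r[0],4),[(np.round(v,2).tolist(),tuple(map(int,o))) for v,o in r[1]]); print(evalw(q0,r[1])[1][0].round(2),evalw(q0,r[1])[1][3].round(2))
E
nproc; for i in 1 2 3 4; do OMP_NUM_THREADS=1 python3 search.py $i > s$i.txt 2>&1 & done; wait; cat s?.txt
```

```text
4
243 0.601 [([0.54, 0.1, 0.34], (5, 40, -10)), ([0.42, 0.01, 0.36], (20, -30, 50))]
[-0.55 -0.14  0.41  2.31  0.62  0.44  0.11] [-0.71  0.55  0.24  2.16  2.11  0.26 -2.64]
243 3.5 [([0.44, 0.01, 0.31], (-5, 45, -10)), ([0.64, 0.14, 0.38], (20, -10, -60))]
[-0.81  0.76  0.96  1.13 -0.21  1.51 -1.12] [-1.07  0.66  0.67  2.27 -0.    0.01 -0.66]
243 3.501 [([0.49, 0.22, 0.34], (-10, 45, -50)), ([0.64, 0.28, 0.38], (35, -15, -30))]
[-1.1   0.82  1.02  1.15 -0.04  1.29 -0.97] [-1.07  0.66  0.67  2.27  0.02  0.01 -0.68]
this script no longer has the robot
Exception ignored in: <_io.TextIOWrapper mode='rw' encoding='UTF-8'>
Traceback (most recent call last):
BrokenPipeError: [Errno 32] Broken pipe
this script no longer has the robot
Exception ignored in: <_io.TextIOWrapper mode='rw' encoding='UTF-8'>
Traceback (most recent call last):
BrokenPipeError: [Errno 32] Broken pipe
this script no longer has the robot
Exception ignored in: <_io.TextIOWrapper mode='rw' encoding='UTF-8'>
Traceback (most recent call last):
BrokenPipeError: [Errno 32] Broken pipe
```

```bash
cat >> h.py <<'E'
def screw(p,Rt,n,cur=None):
    """constant row that, repeated n times, brings the tool to p,Rt"""
    if cur is None: o=ctrl.get_obs(); cur=(o["eef_pos"],R.from_rotvec(o["ee_rot"]).as_matrix())
    v=R.from_matrix(cur[1].T@Rt).as_rotvec()/n
    A=sum(R.from_rotvec(v*k).as_matrix() for k in range(n)); d=np.linalg.solve(A,cur[1].T@(np.array(p)-cur[0]))
    return d,v
E
cat > nxt.py <<'E'
from search import *
def gos(q,p,Rt,n):
    c=fk(q,P,s); d,v=screw(p,Rt,n,c)
    return run(q,[(*d,*v)]*n,lam=.02,n=3)[0]
def chain(q,W):
    for p,M,n in W:
        q=gos(q,np.array(p),M,n); print(q.round(2),err(q,np.array(p),M))
    for (p,M),n in zip(T,(12,4,2,3,4)): q=gos(q,p,M,n);print('  T',q.round(2),err(q,p,M))
W=[([.59,.32,.32],ori(0,-5,34),12),([.42,.11,.37],ori(39,32,-56),18)]
E
python3 - <<'E'
from nxt import *
q=np.array(ctrl.get_obs()["joint_pos"]);chain(q,W)
print(screw(*W[0]))
E
```

```text
[-0.89  0.68  0.68  1.25 -0.33  1.32  0.29] (np.float64(0.0), np.float64(0.0))
[-1.28 -0.12  0.68  2.33  1.29  0.69 -2.37] (np.float64(0.0), np.float64(0.0))
  T [-0.97  0.51  0.6   2.14  1.87  0.05 -2.41] (np.float64(0.0), np.float64(0.0))
  T [-0.75  0.57  0.32  2.12  2.11  0.19 -2.63] (np.float64(0.0), np.float64(0.0))
  T [-0.74  0.56  0.28  2.16  2.14  0.23 -2.68] (np.float64(0.0), np.float64(0.0))
  T [-0.99  0.66  0.73  2.08  1.8   0.01 -2.37] (np.float64(0.0508), np.float64(0.192))
  T [-0.43  0.57 -0.02  2.06  0.91  0.25 -1.34] (np.float64(0.0), np.float64(0.0))
(array([ 0.01152661,  0.00977126, -0.00064987]), array([ 0.04766008,  0.00688707, -0.04888819]))
```

```bash
python3 drive.py '0 0.0115 0.0098 -0.0006 0.0477 0.0069 -0.0489;0 0.0115 0.0098 -0.0006 0.0477 0.0069 -0.0489;0 0.0115 0.0098 -0.0006 0.0477 0.0069 -0.0489;0 0.0115 0.0098 -0.0006 0.0477 0.0069 -0.0489;0 0.0115 0.0098 -0.0006 0.0477 0.0069 -0.0489;0 0.0115 0.0098 -0.0006 0.0477 0.0069 -0.0489'
python3 drive.py '0 0.0115 0.0098 -0.0006 0.0477 0.0069 -0.0489;0 0.0115 0.0098 -0.0006 0.0477 0.0069 -0.0489;0 0.0115 0.0098 -0.0006 0.0477 0.0069 -0.0489;0 0.0115 0.0098 -0.0006 0.0477 0.0069 -0.0489;0 0.0115 0.0098 -0.0006 0.0477 0.0069 -0.0489;0 0.0115 0.0098 -0.0006 0.0477 0.0069 -0.0489;0 0 0 0 0 0 0;0 0 0 0 0 0 0'
python3 -c "
from h import *
q=ctrl.get_obs()['joint_pos'];print(q.round(2));np.save('q0.npy',q)"
sed -i 's/-t<200/-t<100/;s/-t<90/-t<50/;s/integers(1,4)/integers(1,3)/' search2.py
for i in 1 2 3 4; do NORIG=1 OMP_NUM_THREADS=1 python3 search2.py $i > s$i.txt 2>&1 & done; wait; cat s?.txt
```

```text
t: 26.1
eef_pos: [0.5655, 0.2326, 0.3137]
ee_rot: [1.74, 2.285, 0.289]
contact_force: [0.2, 0.1, -1.5]
finger_gap: 0.0122
grasp_force: 98.3
t: 26.9
eef_pos: [0.5923, 0.3188, 0.3211]
ee_rot: [1.494, 2.674, -0.062]
contact_force: [-0.4, -0.2, -2.6]
finger_gap: 0.0121
grasp_force: 98.3
[-0.9   0.68  0.68  1.26 -0.33  1.31  0.29]
2254 0.0 [([0.56, 0.21, 0.29], [31.0, -44.0, 29.0]), ([0.42, -0.01, 0.35], [30.0, 22.0, -48.0])]
[[-0.27, -0.13, 0.22, 2.36, 0.53, 0.33, -1.27], [-0.5, 0.44, -0.03, 2.16, 1.71, 0.35, -2.17], [-0.46, 0.54, -0.05, 2.14, 1.93, 0.37, -2.38], [-0.47, 0.54, -0.08, 2.18, 1.97, 0.4, -2.45]]
2358 0.0 [([0.42, 0.07, 0.34], [34.0, -17.0, 63.0]), ([0.5, 0.13, 0.33], [48.0, -10.0, -17.0])]
[[-0.3, 0.21, -0.34, 2.11, 1.22, 0.91, -1.88], [-0.25, 0.46, -0.34, 2.16, 1.71, 0.49, -2.13], [-0.25, 0.57, -0.34, 2.15, 1.88, 0.52, -2.29], [-0.26, 0.57, -0.35, 2.18, 1.92, 0.54, -2.35]]
2635 0.0 [([0.44, 0.06, 0.41], [40.0, -37.0, 65.0])]
[[-0.98, -0.29, 0.81, 2.37, 0.96, 0.1, -0.14], [-0.52, 0.44, -0.0, 2.16, 1.71, 0.33, -2.18], [-0.48, 0.54, -0.03, 2.14, 1.93, 0.36, -2.39], [-0.48, 0.54, -0.05, 2.18, 1.98, 0.39, -2.46]]
2283 0.0 [([0.57, 0.42, 0.33], [37.0, -25.0, 44.0]), ([0.44, 0.07, 0.36], [9.0, 35.0, -65.0])]
[[0.41, -0.11, -0.52, 2.28, -0.26, 0.34, -1.02], [-0.08, 0.5, -0.57, 2.17, 1.71, 0.6, -2.1], [-0.09, 0.61, -0.55, 2.15, 1.86, 0.63, -2.23], [-0.1, 0.61, -0.56, 2.19, 1.89, 0.66, -2.28]]
```

```bash
python3 - <<'E'
from nxt import *
q=np.array(ctrl.get_obs()["joint_pos"])
for n1,n2 in((12,14),(16,16)):
    W=[([.42,.07,.34],ori(34,-17,63),n1),([.5,.13,.33],ori(48,-10,-17),n2)]
    print(n1); chain(q,W); print([x.round(4).tolist() for x in screw(*W[0])])
E
```

```text
12
[-1.04 -0.14  0.94  2.34 -0.57  0.34  1.38] (np.float64(0.0), np.float64(0.0))
[-0.11  0.24 -0.55  2.1   1.27  0.96 -1.91] (np.float64(0.0), np.float64(0.0))
  T [-0.09  0.5  -0.57  2.17  1.71  0.6  -2.1 ] (np.float64(0.0), np.float64(0.0))
  T [-0.09  0.61 -0.55  2.15  1.86  0.64 -2.23] (np.float64(0.0), np.float64(0.0))
  T [-0.1   0.61 -0.56  2.19  1.89  0.66 -2.28] (np.float64(0.0), np.float64(0.0))
  T [-0.07  0.62 -0.54  2.1   1.61  0.54 -1.97] (np.float64(0.0), np.float64(0.0))
  T [-0.01  0.65 -0.59  2.04  1.32  0.54 -1.66] (np.float64(0.0), np.float64(0.0))
[[-0.0063, -0.0238, -0.0077], [-0.055, -0.004, -0.0311]]
16
[-1.04 -0.14  0.94  2.34 -0.57  0.34  1.38] (np.float64(0.0), np.float64(0.0))
[-0.13  0.24 -0.53  2.1   1.27  0.96 -1.91] (np.float64(0.0), np.float64(0.0))
  T [-0.1   0.5  -0.55  2.17  1.71  0.59 -2.11] (np.float64(0.0), np.float64(0.0))
  T [-0.11  0.6  -0.53  2.15  1.86  0.62 -2.23] (np.float64(0.0), np.float64(0.0))
  T [-0.12  0.6  -0.54  2.19  1.89  0.65 -2.29] (np.float64(0.0), np.float64(0.0))
  T [-0.09  0.61 -0.52  2.1   1.6   0.53 -1.97] (np.float64(0.0), np.float64(0.0))
  T [-0.03  0.64 -0.57  2.04  1.31  0.53 -1.65] (np.float64(0.0), np.float64(0.0))
[[-0.0046, -0.0178, -0.0059], [-0.0413, -0.003, -0.0233]]
```

```bash
python3 drive.py '0 -0.0063 -0.0238 -0.0077 -0.055 -0.004 -0.0311;0 -0.0063 -0.0238 -0.0077 -0.055 -0.004 -0.0311;0 -0.0063 -0.0238 -0.0077 -0.055 -0.004 -0.0311;0 -0.0063 -0.0238 -0.0077 -0.055 -0.004 -0.0311;0 -0.0063 -0.0238 -0.0077 -0.055 -0.004 -0.0311;0 -0.0063 -0.0238 -0.0077 -0.055 -0.004 -0.0311'
python3 drive.py '0 -0.0063 -0.0238 -0.0077 -0.055 -0.004 -0.0311;0 -0.0063 -0.0238 -0.0077 -0.055 -0.004 -0.0311;0 -0.0063 -0.0238 -0.0077 -0.055 -0.004 -0.0311;0 -0.0063 -0.0238 -0.0077 -0.055 -0.004 -0.0311;0 -0.0063 -0.0238 -0.0077 -0.055 -0.004 -0.0311;0 -0.0063 -0.0238 -0.0077 -0.055 -0.004 -0.0311;0 0 0 0 0 0 0;0 0 0 0 0 0 0'
python3 - <<'E'
from nxt import *
q=np.array(ctrl.get_obs()["joint_pos"]);print(q.round(2))
W=[([.5,.13,.33],ori(48,-10,-17),24)]
chain(q,W); print([x.round(4).tolist() for x in screw(*W[0])])
d,v=screw(*W[0],fk(q,P,s));a=q
for i in range(24):
    b=a;pp,M=fk(q,P,s)
    a=run(q,[(*d,*v)]*(i+1),lam=.02,n=3)[0] ; print(round(abs(a-b).max(),2),end=' ')
E
```

```text
t: 27.5
eef_pos: [0.4922, 0.203, 0.3525]
ee_rot: [1.135, 2.633, 0.337]
contact_force: [0.6, -0.5, -1.8]
finger_gap: 0.0119
grasp_force: 98.6
t: 28.3
eef_pos: [0.4245, 0.0827, 0.3425]
ee_rot: [0.811, 2.533, 0.655]
contact_force: [0.7, 0.3, -1.2]
finger_gap: 0.0122
grasp_force: 98.7
[-0.87 -0.05  0.79  2.28 -0.65  0.41  1.42]
[-0.77  0.22  0.22  2.11  1.16  0.78 -1.83] (np.float64(0.0), np.float64(0.0))
  T [-0.68  0.45  0.22  2.16  1.73  0.24 -2.22] (np.float64(0.0), np.float64(0.0))
  T [-0.6   0.55  0.13  2.13  1.99  0.28 -2.47] (np.float64(0.0), np.float64(0.0))
  T [-0.6   0.54  0.1   2.17  2.03  0.32 -2.54] (np.float64(0.0), np.float64(0.0))
  T [-0.68  0.57  0.29  2.11  1.41  0.1  -1.9 ] (np.float64(0.0003), np.float64(0.0))
  T [-0.37  0.57 -0.09  2.05  0.99  0.28 -1.41] (np.float64(0.0), np.float64(0.0))
[[0.0014, 0.0027, 0.0027], [0.0006, -0.0333, 0.0442]]
0.09 0.11 0.12 0.15 0.2 0.27 0.36 0.4 0.34 0.25 0.18 0.13 0.1 0.08 0.07 0.06 0.05 0.05 0.04 0.04 0.04 0.04 0.04 0.04
```

```bash
python3 - <<'E'
from nxt import *
q=np.array(ctrl.get_obs()["joint_pos"]);print(q.round(2))
for w in([.42,.07,.34],[.42,.055,.34],[.41,.06,.34]):
  for y2 in(-17,-30):
    W=[(w,ori(34,-17,63),4),([.5,.13,.33],ori(48,-10,y2),24)]
    print(w,y2);chain(q,W); print([x.round(4).tolist() for x in screw(*W[0])])
E
```

```text
[-0.87 -0.05  0.79  2.28 -0.65  0.41  1.42]
[0.42, 0.07, 0.34] -17
[-0.87 -0.11  0.79  2.34 -0.66  0.36  1.47] (np.float64(0.0), np.float64(0.0))
[-0.06  0.25 -0.61  2.1   1.28  0.98 -1.92] (np.float64(0.0), np.float64(0.0))
  T [-0.04  0.52 -0.63  2.17  1.72  0.63 -2.1 ] (np.float64(0.0), np.float64(0.0))
  T [-0.05  0.62 -0.61  2.15  1.86  0.67 -2.21] (np.float64(0.0), np.float64(0.0))
  T [-0.07  0.62 -0.62  2.19  1.89  0.69 -2.27] (np.float64(0.0), np.float64(0.0))
  T [-0.03  0.63 -0.6   2.1   1.62  0.58 -1.97] (np.float64(0.0), np.float64(0.0))
  T [ 0.02  0.66 -0.65  2.04  1.34  0.58 -1.67] (np.float64(0.0), np.float64(0.0))
[[-0.001, -0.0031, -0.0011], [-0.007, -0.0022, -0.0043]]
[0.42, 0.07, 0.34] -30
[-0.87 -0.11  0.79  2.34 -0.66  0.36  1.47] (np.float64(0.0), np.float64(0.0))
[-0.07  0.34 -0.69  2.    1.19  1.23 -2.03] (np.float64(0.0), np.float64(0.0))
  T [ 0.03  0.54 -0.73  2.17  1.72  0.69 -2.08] (np.float64(0.0), np.float64(0.0))
  T [ 0.01  0.65 -0.7   2.15  1.86  0.73 -2.19] (np.float64(0.0), np.float64(0.0))
  T [-0.    0.65 -0.71  2.19  1.88  0.75 -2.24] (np.floa
[... 2165 characters left out ...]
, -0.006, -0.0031], [-0.007, -0.0022, -0.0043]]
[0.41, 0.06, 0.34] -30
[-0.85 -0.14  0.79  2.36 -0.61  0.37  1.45] (np.float64(0.0), np.float64(0.0))
[ 0.17  0.46 -1.07  1.99  1.28  1.42 -2.09] (np.float64(0.0), np.float64(0.0))
  T [ 0.25  0.72 -1.12  2.17  1.75  0.98 -2.03] (np.float64(0.0), np.float64(0.0))
  T [ 0.21  0.82 -1.05  2.16  1.86  1.   -2.09] (np.float64(0.0), np.float64(0.0))
  T [ 0.2   0.82 -1.05  2.2   1.88  1.02 -2.14] (np.float64(0.0), np.float64(0.0))
  T [ 0.24  0.83 -1.07  2.11  1.69  0.94 -1.93] (np.float64(0.0), np.float64(0.0))
  T [ 0.27  0.86 -1.09  2.03  1.51  0.92 -1.74] (np.float64(0.0), np.float64(0.0))
[[-0.0006, -0.006, -0.0031], [-0.007, -0.0022, -0.0043]]
```

```bash
python3 drive.py '0 -0.0033 -0.0058 -0.0022 -0.007 -0.0022 -0.0043;0 -0.0033 -0.0058 -0.0022 -0.007 -0.0022 -0.0043;0 -0.0033 -0.0058 -0.0022 -0.007 -0.0022 -0.0043;0 -0.0033 -0.0058 -0.0022 -0.007 -0.0022 -0.0043;0 0 0 0 0 0 0;0 0 0 0 0 0 0'
cat > leg.py <<'E'
from nxt import *
def leg(p,M,n):
    q=np.array(ctrl.get_obs()["joint_pos"]);print(q.round(2))
    d,v=screw(p,M,n,fk(q,P,s));a=q;o=[]
    for i in range(n):
        b=a;a=run(q,[(*d,*v)]*(i+1),lam=.02,n=3)[0];o.append(round(abs(a-b).max(),2))
    print(o); chain(q,[(p,M,n)]); print([x.round(4).tolist() for x in screw(p,M,n)])
E
python3 -c "
from leg import *
leg([.5,.13,.33],ori(48,-10,-20),24)"
```

```text
t: 28.9
eef_pos: [0.4215, 0.0571, 0.3404]
ee_rot: [0.774, 2.516, 0.678]
contact_force: [-0.6, -0.1, -2.3]
finger_gap: 0.0122
grasp_force: 98.6
[-0.86 -0.05  0.88  2.3  -0.8   0.43  1.67]
[np.float64(0.08), np.float64(0.09), np.float64(0.11), np.float64(0.13), np.float64(0.17), np.float64(0.25), np.float64(0.4), np.float64(0.64), np.float64(0.55), np.float64(0.3), np.float64(0.16), np.float64(0.11), np.float64(0.08), np.float64(0.07), np.float64(0.07), np.float64(0.06), np.float64(0.06), np.float64(0.06), np.float64(0.06), np.float64(0.06), np.float64(0.05), np.float64(0.05), np.float64(0.05), np.float64(0.05)]
[-0.32  0.24 -0.32  2.08  1.21  0.95 -1.91] (np.float64(0.0), np.float64(0.0))
  T [-0.26  0.46 -0.34  2.16  1.71  0.48 -2.13] (np.float64(0.0), np.float64(0.0))
  T [-0.25  0.57 -0.34  2.15  1.88  0.51 -2.29] (np.float64(0.0), np.float64(0.0))
  T [-0.26  0.57 -0.35  2.18  1.92  0.54 -2.35] (np.float64(0.0), np.float64(0.0))
  T [-0.24  0.57 -0.31  2.1   1.57  0.41 -1.97] (np.float64(0.0), np.float64(0.0))
  T [-0.15  0.6  -0.4   2.04  1.22  0.43 -1.59] (np.float64(0.0), np.float64(0.0))
[[0.0025, 0.0031, 0.0027], [0.0026, -0.0352, 0.0461]]
```

```bash
python3 drive.py '0 0.0025 0.0031 0.0027 0.0026 -0.0352 0.0461;0 0.0025 0.0031 0.0027 0.0026 -0.0352 0.0461;0 0.0025 0.0031 0.0027 0.0026 -0.0352 0.0461;0 0.0025 0.0031 0.0027 0.0026 -0.0352 0.0461;0 0.0025 0.0031 0.0027 0.0026 -0.0352 0.0461;0 0.0008 0.001 0.0009 0.0009 -0.0117 0.0154;0 0.0008 0.001 0.0009 0.0009 -0.0117 0.0154;0 0.0008 0.001 0.0009 0.0009 -0.0117 0.0154'
python3 drive.py '0 0.0008 0.001 0.0009 0.0009 -0.0117 0.0154;0 0.0008 0.001 0.0009 0.0009 -0.0117 0.0154;0 0.0008 0.001 0.0009 0.0009 -0.0117 0.0154;0 0.0008 0.001 0.0009 0.0009 -0.0117 0.0154;0 0.0008 0.001 0.0009 0.0009 -0.0117 0.0154;0 0.0008 0.001 0.0009 0.0009 -0.0117 0.0154;0 0.0008 0.001 0.0009 0.0009 -0.0117 0.0154;0 0.0008 0.001 0.0009 0.0009 -0.0117 0.0154'
python3 drive.py '0 0.0008 0.001 0.0009 0.0009 -0.0117 0.0154;0 0.0008 0.001 0.0009 0.0009 -0.0117 0.0154;0 0.0008 0.001 0.0009 0.0009 -0.0117 0.0154;0 0.0008 0.001 0.0009 0.0009 -0.0117 0.0154;0 0.0008 0.001 0.0009 0.0009 -0.0117 0.0154;0 0.0008 0.001 0.0009 0.0009 -0.0117 0.0154;0 0.0008 0.001 0.0009 0.0009 -0.0117 0.0154;0 0 0 0 0 0 0'
python3 -c "
from leg import *
leg([.5,.13,.33],ori(48,-10,-20),14)"
```

```text
t: 29.7
eef_pos: [0.4293, 0.0835, 0.3346]
ee_rot: [1.14, 2.259, 0.629]
contact_force: [-0.4, -0.9, -1.8]
finger_gap: 0.0117
grasp_force: 98.7
t: 30.5
eef_pos: [0.4357, 0.0928, 0.3329]
ee_rot: [1.284, 2.135, 0.605]
contact_force: [0.3, 0.5, -1.6]
finger_gap: 0.012
grasp_force: 98.7
t: 31.3
eef_pos: [0.4427, 0.1019, 0.3314]
ee_rot: [1.408, 2.015, 0.581]
contact_force: [-0.5, -0.1, -2.1]
finger_gap: 0.0121
grasp_force: 98.7
[ 0.04  0.03 -0.51  2.36  1.44  0.32 -1.43]
[np.float64(0.06), np.float64(0.06), np.float64(0.06), np.float64(0.06), np.float64(0.05), np.float64(0.05), np.float64(0.05), np.float64(0.05), np.float64(0.05), np.float64(0.04), np.float64(0.04), np.float64(0.04), np.float64(0.04), np.float64(0.04)]
[-0.14  0.26 -0.54  2.08  1.24  1.01 -1.93] (np.float64(0.0), np.float64(0.0))
  T [-0.09  0.5  -0.56  2.17  1.71  0.59 -2.11] (np.float64(0.0), np.float64(0.0))
  T [-0.1   0.6  -0.54  2.15  1.86  0.63 -2.23] (np.float64(0.0), np.float64(0.0))
  T [-0.11  0.6  -0.55  2.19  1.89  0.65 -2.29] (np.float64(0.0), np.float64(0.0))
  T [-0.08  0.61 -0.53  2.1   1.6   0.53 -1.97] (np.float64(0.0), np.float64(0.0))
  T [-0.02  0.64 -0.58  2.04  1.31  0.54 -1.65] (np.float64(0.0), np.float64(0.0))
[[0.0025, 0.003, 0.0026], [0.0023, -0.0337, 0.044]]
```

```bash
python3 - <<'E'
from nxt import *
q=np.array(ctrl.get_obs()["joint_pos"])
p,M=covtarget((6,55),18,34.5)
chain(q,[(p,M,12)]);print([x.round(4).tolist() for x in screw(p,M,12)])
E
```

```text
[-0.11  0.46 -0.54  2.16  1.65  0.57 -2.05] (np.float64(0.0), np.float64(0.0))
  T [-0.11  0.49 -0.53  2.17  1.71  0.58 -2.11] (np.float64(0.0), np.float64(0.0))
  T [-0.12  0.6  -0.52  2.15  1.86  0.61 -2.24] (np.float64(0.0), np.float64(0.0))
  T [-0.13  0.6  -0.53  2.19  1.9   0.64 -2.29] (np.float64(0.0), np.float64(0.0))
  T [-0.1   0.61 -0.5   2.1   1.6   0.52 -1.97] (np.float64(0.0), np.float64(0.0))
  T [-0.04  0.64 -0.56  2.04  1.3   0.52 -1.65] (np.float64(0.0), np.float64(0.0))
[[0.0105, -0.0011, 0.0116], [0.009, -0.0016, 0.0314]]
```

```bash
python3 drive.py '0 0.0105 -0.0011 0.0116 0.009 -0.0016 0.0314;0 0.0105 -0.0011 0.0116 0.009 -0.0016 0.0314;0 0.0105 -0.0011 0.0116 0.009 -0.0016 0.0314;0 0.0105 -0.0011 0.0116 0.009 -0.0016 0.0314;0 0.0105 -0.0011 0.0116 0.009 -0.0016 0.0314;0 0.0105 -0.0011 0.0116 0.009 -0.0016 0.0314;0 0.0105 -0.0011 0.0116 0.009 -0.0016 0.0314;0 0.0105 -0.0011 0.0116 0.009 -0.0016 0.0314'
python3 drive.py '0 0.0105 -0.0011 0.0116 0.009 -0.0016 0.0314;0 0.0105 -0.0011 0.0116 0.009 -0.0016 0.0314;0 0.0105 -0.0011 0.0116 0.009 -0.0016 0.0314;0 0.0105 -0.0011 0.0116 0.009 -0.0016 0.0314;0 0 0 0 0 0 0;0 0 0 0 0 0 0;0 0 0 0 0 0 0'
python3 - <<'E'
from nxt import *
q=np.array(ctrl.get_obs()["joint_pos"]);print(q.round(2))
to(*covtarget((6,55),18,34.5))
snap("side","pics/s6.png");snap("top","pics/t6.png")
b=cv2.imread("pics/s6.png")[180:400,230:430];cv2.imwrite("pics/v6.png",cv2.resize(b,None,fx=2.7,fy=2.7,interpolation=2))
E
```

```text
t: 32.1
eef_pos: [0.4848, 0.1802, 0.2428]
ee_rot: [1.723, 1.876, 0.607]
contact_force: [0.1, 0.7, -2.0]
finger_gap: 0.0119
grasp_force: 98.6
t: 32.8
eef_pos: [0.5094, 0.2191, 0.203]
ee_rot: [1.872, 1.794, 0.617]
contact_force: [0.3, -0.4, -2.3]
finger_gap: 0.0118
grasp_force: 98.6
[-0.22  0.49 -0.6   2.21  1.66  0.7  -2.2 ]
rot [ 0.001  0.003 -0.001] shift [ 0.0032  0.0002 -0.0005] j7 -2.2
```

View pics/v6.png

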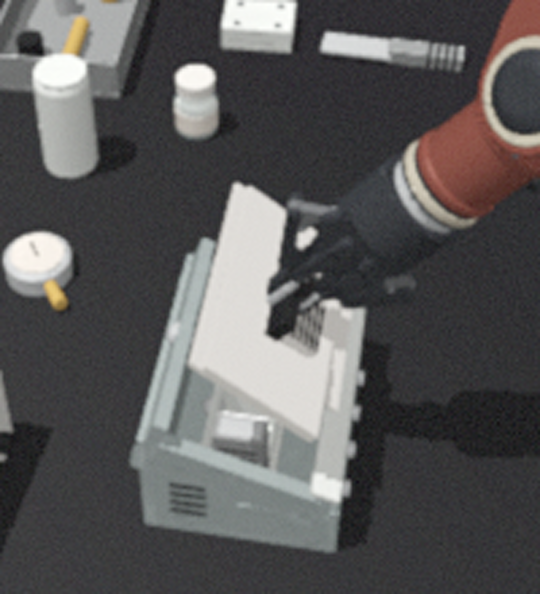

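The cover is tilted over the bay. Its near corners are at about (301,315) and (348,342), and its far top corner at (318,248). I'll compare these with the prediction.

```bash
cat > chk.py <<'E'
from h import *
def covpose(g=34.5):
    o=ctrl.get_obs();M=R.from_rotvec(o["ee_rot"]).as_matrix()@np.array([[0,1,0],[1,0,0],[0,0,-1.]]);return M,o["eef_pos"]-M@[0,0,g/1000]
if __name__=="__main__":
    import pickle
    S=pickle.load(open("side.pkl","rb"));M,p=covpose();Rs,ps=seatpose()
    for l in([60,100,5],[60,100,0],[-60,100,10],[-60,100,0],[60,-100,5]): print(l,proj(S,p+M@(np.array(l)/1000)).round(1).tolist())
    print('tip seat mm',(Rs.T@(p+M@[-.079,0,0]-ps)*1000).round(1),'top',(Rs.T@(p+M@[.06,0,0]-ps)*1000).round(1))
E
python3 chk.py
```

```text
[60, 100, 5] [[299.7, 313.8]]
[60, 100, 0] [[298.3, 314.8]]
[-60, 100, 10] [[346.5, 341.3]]
[-60, 100, 0] [[343.5, 343.1]]
[60, -100, 5] [[316.9, 246.8]]
tip seat mm [ 6.2 -3.3 54.5] top [138.3  -3.5  97.7]
```

```bash
python3 - <<'E'
from chk import *
for n,a in((6,((5,10),18)),(8,((5,-3),18))): p,M=covtarget(*a,34.5);print([x.round(4).tolist() for x in screw(p,M,n)])
E
```

```text
[[0.0006, -0.0025, 0.007], [0.0002, 0.0006, -0.0002]]
[[0.0004, -0.0024, 0.0068], [0.0002, 0.0004, -0.0002]]
```

```bash
python3 drive.py '0 0.0006 -0.0025 0.007 0 0.0006 0;0 0.0006 -0.0025 0.007 0 0.0006 0;0 0.0006 -0.0025 0.007 0 0.0006 0;0 0.0006 -0.0025 0.007 0 0.0006 0;0 0.0006 -0.0025 0.007 0 0.0006 0;0 0.0006 -0.0025 0.007 0 0 0;0 0 0 0 0 0 0;0 0 0 0 0 0 0'
python3 - <<'E'
from chk import *
os.system("python3 chk.py|tail -1")
p,M=covtarget((5,-4),18,34.5);print([x.round(4).tolist() for x in screw(p,M,3)])
E
```

```text
t: 33.7
eef_pos: [0.5237, 0.2226, 0.16]
ee_rot: [1.872, 1.797, 0.619]
contact_force: [0.1, -1.1, -2.2]
finger_gap: 0.0118
grasp_force: 98.6
tip seat mm [4.6 0.9 9.2] top [136.8   0.7  52.1]
this script no longer has the robotException ignored in: <_io.TextIOWrapper mode='rw' encoding='UTF-8'>
Traceback (most recent call last):
BrokenPipeError: [Errno 32] Broken pipe
```

```bash
python3 drive.py '0 0 -0.0013 0.0042 0 0 0;0 0 -0.0013 0.0042 0 0 0;0 0 -0.0013 0.0042 0 0 0;0 0 0 0 0 0 0;0 0 0 0 0 0 0'
python3 chk.py|tail -1
python3 - <<'E'
from chk import *
p,M=covtarget((-14,-4),17,34.5);print([x.round(4).tolist() for x in screw(p,M,6)])
E
```

```text
t: 34.2
eef_pos: [0.5285, 0.2224, 0.1479]
ee_rot: [1.872, 1.797, 0.62]
contact_force: [0.2, 0.6, -2.2]
finger_gap: 0.0123
grasp_force: 98.7
tip seat mm [ 4.9  0.8 -3.9] top [137.1   0.7  39.1]
[[-0.0001, -0.0029, -0.0007], [0.003, 0.0001, -0.0002]]
```

```bash
python3 drive.py '0 0 -0.0029 -0.0007 0.003 0 0;0 0 -0.0029 -0.0007 0.003 0 0;0 0 -0.0029 -0.0007 0.003 0 0;0 0 -0.0029 -0.0007 0.003 0 0;0 0 -0.0029 -0.0007 0.003 0 0;0 0 -0.0029 -0.0007 0.003 0 0;0 0 0 0 0 0 0;0 0 0 0 0 0 0'
python3 chk.py|tail -1
python3 - <<'E'
from chk import *
for n,a in((5,((-14,-2),9)),(8,((-15,0),4)),(10,((-15.5,0),0))): p,M=covtarget(*a,34.5);print(a,[x.round(4).tolist() for x in screw(p,M,n)])
E
```

```text
t: 35.0
eef_pos: [0.5138, 0.2231, 0.1419]
ee_rot: [1.882, 1.804, 0.609]
contact_force: [3.8, -0.6, 0.4]
finger_gap: 0.0119
grasp_force: 98.6
tip seat mm [-11.7   1.1  -3.6] top [121.1   0.7  37.6]
((-14, -2), 9) [[-0.0002, 0.0006, 0.0019], [0.0288, 0.0001, -0.0005]]
((-15, 0), 4) [[-0.0001, 0.0006, 0.0018], [0.0289, 0.0001, -0.0003]]
((-15.5, 0), 0) [[-0.0001, 0.0007, 0.002], [0.0301, 0.0, -0.0002]]
```

```bash
python3 - <<'E'
from chk import *
for n,a in((5,((-12,-2.5),9)),): p,M=covtarget(*a,34.5);print(a,[x.round(4).tolist() for x in screw(p,M,n)])
E
python3 drive.py '0 0 0.001 0.0018 0.0288 0 0;0 0 0.001 0.0018 0.0288 0 0;0 0 0.001 0.0018 0.0288 0 0;0 0 0 0 0 0 0;0 0 0 0 0 0 0'
python3 chk.py|tail -1
python3 - <<'E'
from chk import *
for n,a in((4,((-12.5,-1),4)),(4,((-12.5,-1),0))): p,M=covtarget(*a,34.5);print(a,[x.round(4).tolist() for x in screw(p,M,n)])
E
```

```text
((-12, -2.5), 9) [[-0.0002, 0.0009, 0.0021], [0.0288, 0.0001, -0.0005]]
t: 35.5
eef_pos: [0.5194, 0.2228, 0.1391]
ee_rot: [1.938, 1.858, 0.538]
contact_force: [6.0, 0.1, -1.2]
finger_gap: 0.0119
grasp_force: 98.5
tip seat mm [-12.1   1.   -2.3] top [123.8   0.7  27.2]
((-12.5, -1), 4) [[-0.0002, 0.0011, 0.0025], [0.0361, 0.0001, -0.0006]]
((-12.5, -1), 0) [[-0.0002, 0.0017, 0.0039], [0.0536, 0.0001, -0.0006]]
```

```bash
python3 drive.py '0 0 0.0013 0.0025 0.0361 0 0;0 0 0.0012 0.0025 0.0361 0 0;0 0 0.0012 0.0025 0.0361 0 0;0 0 0 0 0 0 0;0 0 0 0 0 0 0' 120
python3 chk.py|tail -1
python3 - <<'E'
from chk import *
for n,a in((4,((-12,0),0)),(4,((-12,-1),-1.5))): p,M=covtarget(*a,34.5);print(a,[x.round(4).tolist() for x in screw(p,M,n)])
E
```

```text
t: 36.0
eef_pos: [0.5261, 0.2225, 0.1343]
ee_rot: [2.006, 1.924, 0.446]
contact_force: [6.5, -1.1, 0.1]
finger_gap: 0.0119
grasp_force: 120.3
tip seat mm [-12.4   0.9  -1.3] top [125.8   0.7  13.4]
((-12, 0), 0) [[-0.0002, 0.001, 0.0018], [0.0265, 0.0, -0.0004]]
((-12, -1), -1.5) [[-0.0002, 0.0012, 0.0026], [0.033, 0.0, -0.0004]]
```

```bash
python3 drive.py '0 0 0.001 0.0026 0.033 0 0;0 0 0.001 0.0026 0.033 0 0;0 0 0.001 0.0026 0.033 0 0;0 0 0 0 0 0 0;0 0 0 0 0 0 0'
python3 chk.py|tail -1
```

```text
t: 36.5
eef_pos: [0.532, 0.2223, 0.1285]
ee_rot: [2.065, 1.983, 0.358]
contact_force: [6.8, -1.1, 2.4]
finger_gap: 0.0116
grasp_force: 120.5
tip seat mm [-12.7   1.   -1.2] top [ 1.263e+02  8.000e-01 -1.000e-01]
```

```bash
python3 drive.py '0 0 0 0.002 0.01 0 0;0 0 0 0.001 0.005 0 0;0 0 0 0 0 0 0;0 0 0 0 0 0 0'
python3 chk.py|tail -1
python3 - <<'E'
from h import *
for n in("side","top"): snap(n,f"pics/{n}7.png")
b=cv2.imread("pics/side7.png")[260:390,270:370];a=cv2.imread("pics/top7.png")[210:290,215:305]
a=cv2.resize(a,None,fx=4,fy=4,interpolation=2);b=cv2.resize(b,None,fx=4.4,fy=4.4,interpolation=2)
o=np.zeros((b.shape[0],800,3),np.uint8);o[:,:440]=b;o[:320,440:]=a;cv2.imwrite("pics/v7.png",o)
E
```

```text
t: 36.9
eef_pos: [0.5325, 0.2224, 0.128]
ee_rot: [2.071, 1.99, 0.346]
contact_force: [-0.6, -3.5, 16.5]
finger_gap: 0.0118
grasp_force: 123.2
tip seat mm [-12.8   0.9  -0.9] top [126.2   0.9  -1.5]
```

View pics/v7.png

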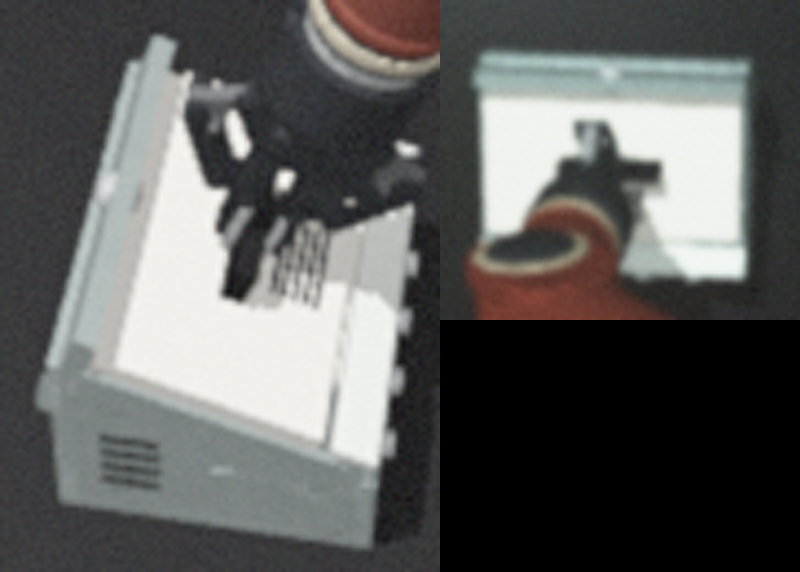

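```bash
python3 drive.py '0.04 0 0 0 0 0 0;0.04 0 0 0 0 0 0;0.04 0 0 0 0 0 0;0.04 0 0 -0.02 0 0 0;0.04 0 0 -0.025 0 0 0;0 0 0.018 0 0 0 0;0 0 0.018 0 0 0 0;0 0 0 0 0 0 0' 60
python3 drive.py '0 0 0 0 0 0 0;0 0 0 0 0 0 0'
python3 - <<'E'
from chk import *
print(ctrl.get_obs()["joint_pos"].round(2))
Rs,ps=seatpose();o=ctrl.get_obs();print((Rs.T@(o["eef_pos"]-ps)*1000).round(1))
p,M=covtarget((-12.5+36,0),0,40);to(p,M)
E
```

```text
t: 37.8
eef_pos: [0.552, 0.221, 0.1791]
ee_rot: [2.08, 1.991, 0.341]
contact_force: [0.2, -0.7, -0.1]
finger_gap: 0.0
grasp_force: 0.0
t: 38.0
eef_pos: [0.5489, 0.2216, 0.178]
ee_rot: [2.077, 1.997, 0.337]
contact_force: [0.6, -0.0, 0.5]
finger_gap: -0.0005
grasp_force: 0.0
[-0.02  0.62 -0.73  1.92  1.02  0.72 -1.44]
[98.9  0.8 74.7]
rot [-0.014  0.     0.   ] shift [-0.0008  0.0036  0.0347] j7 -1.44
```

```bash
python3 drive.py '0 0 0.0015 0.018 -0.007 0 0;0 0 0.0015 0.018 -0.007 0 0;0 0 0 0.004 0 0 0;0 0 0 0.002 0 0 0;0 0 0 0 0 0 0;0 0 0 0 0 0 0'
python3 drive.py '0 0 0 0.002 0 0 0;0 0 0 0 0 0 0'
python3 drive.py '0 0 0 0.002 0 0 0;0 0 0 0 0 0 0'
```

```text
t: 38.6
eef_pos: [0.5674, 0.2213, 0.1412]
ee_rot: [2.068, 1.986, 0.354]
contact_force: [0.2, -0.4, -0.2]
finger_gap: -0.0
grasp_force: 0.0
t: 38.8
eef_pos: [0.5684, 0.2207, 0.1389]
ee_rot: [2.069, 1.986, 0.353]
contact_force: [0.8, -1.1, 0.4]
finger_gap: -0.0
grasp_force: 0.0
t: 39.0
eef_pos: [0.5685, 0.2209, 0.1386]
ee_rot: [2.067, 1.985, 0.353]
contact_force: [-5.4, -3.0, 10.1]
finger_gap: 0.0
grasp_force: 6.0
```

```bash
python3 drive.py '0 0 0 0.002 0 0 0;0 0 0 0 0 0 0'
python3 - <<'E'
from chk import *
Rs,ps=seatpose();o=ctrl.get_obs();print((Rs.T@(o["eef_pos"]-ps)*1000).round(1))
E
```

```text
t: 39.2
eef_pos: [0.5685, 0.2209, 0.1385]
ee_rot: [2.065, 1.983, 0.353]
contact_force: [-12.0, -5.4, 22.1]
finger_gap: -0.0003
grasp_force: 12.7
[103.8   0.9  30.8]
```

```bash
python3 drive.py '0 0 0 -0.03 0 0 0;0 0 0 -0.045 0 0 0;0 0 0 -0.045 0 0 0;0.05 0 0 0 0 0 0;0.05 0 0 0 0 0 0'
python3 - <<'E'
from nxt import *
snap("top","pics/t8.png")
def blob(f,x0,x1,y0,y1):
    a=cv2.imread(f,0)[y0:y1,x0:x1]; _,m=cv2.threshold(a,120,255,0); n,l,st,c=cv2.connectedComponentsWithStats(m)
    k=1+st[1:,4].argmax(); return (c[k]+[x0,y0]).round(2),st[k][4]
for f in("top0","t8"): print(blob(f"pics/{f}.png",415,475,248,330))
q=np.array(ctrl.get_obs()["joint_pos"]);print(q.round(2))
g=at(OPEN,[5,0,0])
for F in(1,-1):
    M=down(OPEN[2]);M=M@np.diag([F,F,1.])
    for via in([.55,.05,.27],):
        p1=np.array(via);q1=gos(q,p1,M,20);q2=gos(q1,np.array([g[0],g[1],.15]),M,14)
        print(F,q1.round(2),err(q1,p1,M),q2.round(2),err(q2,np.array([g[0],g[1],.15]),M),[x.round(4).tolist() for x in screw(p1,M,20)])
E
```

```text
t: 39.7
eef_pos: [0.5286, 0.2224, 0.2489]
ee_rot: [2.068, 1.984, 0.356]
contact_force: [-0.5, 0.2, -1.2]
finger_gap: 0.0285
grasp_force: 0.0
(array([435.53, 276.16]), np.int32(485))
(array([435.62, 276.15]), np.int32(473))
[ 0.03  0.5  -0.82  1.9   0.88  0.8  -1.32]
1 [ 0.32  0.47 -0.57  1.71  0.29  1.04 -2.  ] (np.float64(0.0), np.float64(0.0)) [ 1.05  0.6  -0.45  1.88  0.37  0.74 -1.26] (np.float64(0.0), np.float64(0.0)) [[-0.0056, 0.0079, 0.0], [0.0136, -0.0141, 0.0793]]
-1 [ 0.7   0.79 -1.33  1.7   0.8   1.31  0.7 ] (np.float64(0.0), np.float64(0.0)) [ 1.49  0.97 -1.27  1.86  1.03  1.16  1.34] (np.float64(0.0), np.float64(0.0)) [[-0.0082, -0.0049, -0.0017], [0.0139, 0.0135, -0.076]]
```

```bash
r='x'; python3 drive.py '0.05 -0.0056 0.0079 0 0.0136 -0.0141 0.0793;0.05 -0.0056 0.0079 0 0.0136 -0.0141 0.0793;0.05 -0.0056 0.0079 0 0.0136 -0.0141 0.0793;0.05 -0.0056 0.0079 0 0.0136 -0.0141 0.0793;0.05 -0.0056 0.0079 0 0.0136 -0.0141 0.0793;0.05 -0.0056 0.0079 0 0.0136 -0.0141 0.0793;0.05 -0.0056 0.0079 0 0.0136 -0.0141 0.0793'
python3 drive.py '0.05 -0.0056 0.0079 0 0.0136 -0.0141 0.0793;0.05 -0.0056 0.0079 0 0.0136 -0.0141 0.0793;0.05 -0.0056 0.0079 0 0.0136 -0.0141 0.0793;0.05 -0.0056 0.0079 0 0.0136 -0.0141 0.0793;0.05 -0.0056 0.0079 0 0.0136 -0.0141 0.0793;0.05 -0.0056 0.0079 0 0.0136 -0.0141 0.0793;0.05 -0.0056 0.0079 0 0.0136 -0.0141 0.0793'
python3 drive.py '0.05 -0.0056 0.0079 0 0.0136 -0.0141 0.0793;0.05 -0.0056 0.0079 0 0.0136 -0.0141 0.0793;0.05 -0.0056 0.0079 0 0.0136 -0.0141 0.0793;0.05 -0.0056 0.0079 0 0.0136 -0.0141 0.0793;0.05 -0.0056 0.0079 0 0.0136 -0.0141 0.0793;0.05 -0.0056 0.0079 0 0.0136 -0.0141 0.0793;0.05 0 0 0 0 0 0'
python3 - <<'E'
from h import *
g=at(OPEN,[5,0,0]);to([g[0],g[1],.15],down(OPEN[2]))
E
```

```text
t: 40.45
eef_pos: [0.5675, 0.169, 0.2605]
ee_rot: [2.624, 1.364, 0.244]
contact_force: [-0.9, 0.1, -0.3]
finger_gap: 0.0501
grasp_force: 0.0
t: 41.15
eef_pos: [0.5737, 0.1026, 0.2672]
ee_rot: [2.995, 0.605, 0.116]
contact_force: [0.3, -0.4, 0.6]
finger_gap: 0.0501
grasp_force: 0.0
t: 41.85
eef_pos: [0.5503, 0.0483, 0.2686]
ee_rot: [3.137, -0.123, -0.007]
contact_force: [-0.6, 0.8, -0.7]
finger_gap: 0.0497
grasp_force: 0.0
rot [ 0.003  0.004 -0.003] shift [-0.113   0.4122  0.1186] j7 -2.06
```

```bash
python3 drive.py '0.05 -0.0126 0.0458 0 0 0 0;0.05 -0.0126 0.0458 0 0 0 0;0.05 -0.0126 0.0458 0 0 0 0;0.05 -0.0126 0.0458 0 0 0 0;0.05 -0.0126 0.0458 0 0 0 0;0.05 -0.0126 0.0458 0 0 0 0;0.05 -0.0126 0.0458 0 0 0 0;0.05 -0.0126 0.0458 0 0 0 0'
python3 drive.py '0.05 -0.0126 0.0458 0 0 0 0;0.05 0 0 0.04 0 0 0;0.05 0 0 0.04 0 0 0;0.05 0 0 0.04 0 0 0;0.05 0 0 0 0 0 0;0.05 0 0 0 0 0 0;0.05 0 0 0 0 0 0'
python3 - <<'E'
from h import *
g=at(OPEN,[5,0,0]);to([g[0],g[1],.028],down(OPEN[2]));print(ctrl.get_obs()["joint_pos"].round(2))
snap("top","pics/t9.png");snap("side","pics/s9.png")
b=cv2.imread("pics/s9.png")[160:260,270:430];a=cv2.imread("pics/top7.png")
cv2.imwrite("pics/v9.png",cv2.resize(b,None,fx=5,fy=5,interpolation=2))
E
```

```text
t: 42.65
eef_pos: [0.4224, -0.3082, 0.2698]
ee_rot: [-3.139, 0.113, 0.002]
contact_force: [0.2, 0.6, 0.1]
finger_gap: 0.0498
grasp_force: 0.0
t: 43.35
eef_pos: [0.4088, -0.3519, 0.1525]
ee_rot: [3.138, -0.114, 0.005]
contact_force: [0.3, -0.3, 0.2]
finger_gap: 0.0502
grasp_force: 0.0
rot [ 0.002 -0.003  0.002] shift [-0.002   0.0025  0.1245] j7 -1.33
[ 0.96  0.61 -0.45  1.86  0.37  0.76 -1.33]
```

View pics/v9.png

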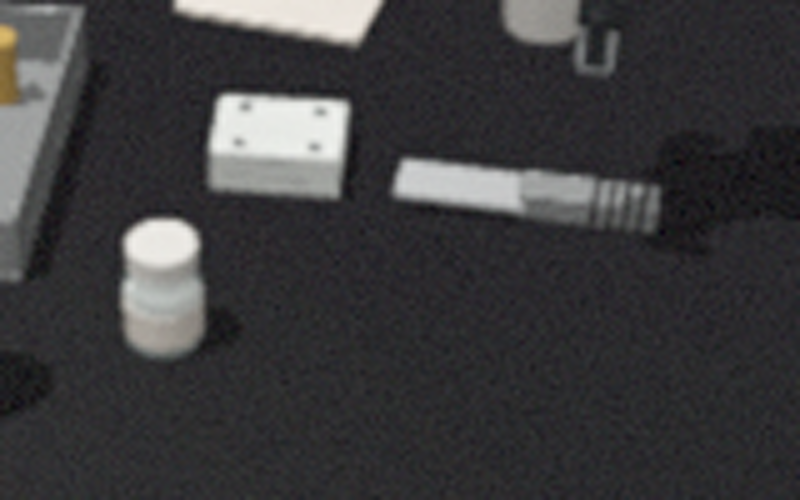

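The opener is where it was (tip at 350,192 and handle end at 402,197 px), so I'll grasp it.

```bash
python3 drive.py '0.05 -0.0015 0.001 0.045 0 0 0;0.05 0 0 0.045 0 0 0;0.05 0 0 0.025 0 0 0;0.05 0 0 0 0 0 0;0.05 0 0 0 0 0 0;0.05 0 0 0 0 0 0'
python3 - <<'E'
from h import *
g=at(OPEN,[5,0,0]);to([g[0],g[1],.027],down(OPEN[2]))
E
```

```text
t: 44.05
eef_pos: [0.4071, -0.3533, 0.038]
ee_rot: [3.137, -0.116, 0.006]
contact_force: [0.6, -0.7, 0.7]
finger_gap: 0.0502
grasp_force: 0.0
rot [ 0.002 -0.004  0.001] shift [-0.0005  0.0009  0.011 ] j7 -1.43
```

```bash
python3 drive.py '0.05 0 0.0005 0.010 0 -0.004 0;0.05 0 0 0 0 0 0;0 0 0 0 0 0 0;0 0 0 0 0 0 0;0 0 0 0 0 0 0;0 0 0 0 0 0 0;0 0 0 0 0 0 0' 60
python3 - <<'E'
from h import *
o=ctrl.get_obs();print(o["eef_pos"].round(4),np.linalg.norm(o["contact_force"]))
# opener y offset vs estimate
r=R.from_euler('z',-OPEN[2]).apply(o["eef_pos"]-np.array([*OPEN[:2],0]));print("in opener frame mm",(r*1000).round(1))
M=R.from_rotvec(o["ee_rot"]).as_matrix();print("tool yaw",np.arctan2(M[1,0],M[0,0]).round(4),"vs",OPEN[2])
E
```

```text
t: 44.75
eef_pos: [0.4058, -0.353, 0.0263]
ee_rot: [3.139, -0.116, -0.006]
contact_force: [-0.2, 0.6, 4.8]
finger_gap: 0.0245
grasp_force: 61.4
[ 0.4058 -0.353   0.0263] 4.874783600406613
in opener frame mm [ 4.1  1.1 26.3]
tool yaw -0.0742 vs -0.0754
```

```bash
python3 - <<'E'
from h import *
p=at(HOLD,[-175.4,0,0]);to([p[0],p[1],.0283],down(HOLD[2]))
d,v=screw([p[0],p[1],.0283],down(HOLD[2]),4);print(d.round(4),v.round(4))
E
```

```text
rot [ 0.     0.004 -0.102] shift [ 0.0258  0.0356 -0.002 ] j7 -1.44
[ 0.007   0.0085 -0.0005] [ 0.0001  0.0009 -0.0255]
```

```bash
python3 drive.py '0 0 0 -0.004 0 0 0;0 0.007 0.0085 0 0 0.001 -0.0255;0 0.007 0.0085 0 0 0.001 -0.0255;0 0.007 0.0085 0 0 0.001 -0.0255;0 0.007 0.0085 0 0 0.001 -0.0255;0 0 0 0.001 0 0 0;0 0 0 0 0 0 0;0 0 0 0 0 0 0'
python3 - <<'E'
from h import *
o=ctrl.get_obs();print((R.from_euler('z',-HOLD[2]).apply(o["eef_pos"]-np.array([*HOLD[:2],0]))*1000).round(1));p=at(HOLD,[-175.4,0,0]);to([p[0],p[1],.0283],down(HOLD[2]))
import pickle
for n in("top","side"):
    c=snap(n,f"pics/{n}10.png");pickle.dump(c,open(n+"10.pkl","wb"))
a=cv2.imread("pics/top10.png")[205:290,420:470];b=cv2.imread("pics/side10.png")[165:215,300:380]
a=cv2.resize(a,None,fx=7,fy=7,interpolation=2);b=cv2.resize(b,None,fx=5.5,fy=5.5,interpolation=2)
im=np.zeros((595,350+440,3),np.uint8);im[:,:350]=a;im[:275,350:]=b;cv2.imwrite("pics/v10.png",im)
E
```

```text
t: 45.55
eef_pos: [0.4315, -0.3868, 0.0283]
ee_rot: [-3.14, -0.044, 0.003]
contact_force: [-0.2, 0.2, -1.2]
finger_gap: 0.0243
grasp_force: 60.6
[-176.5    1.1   28.3]
rot [-0.002  0.002  0.   ] shift [ 0.0011  0.0011 -0.    ] j7 -1.31
```

View pics/v10.png

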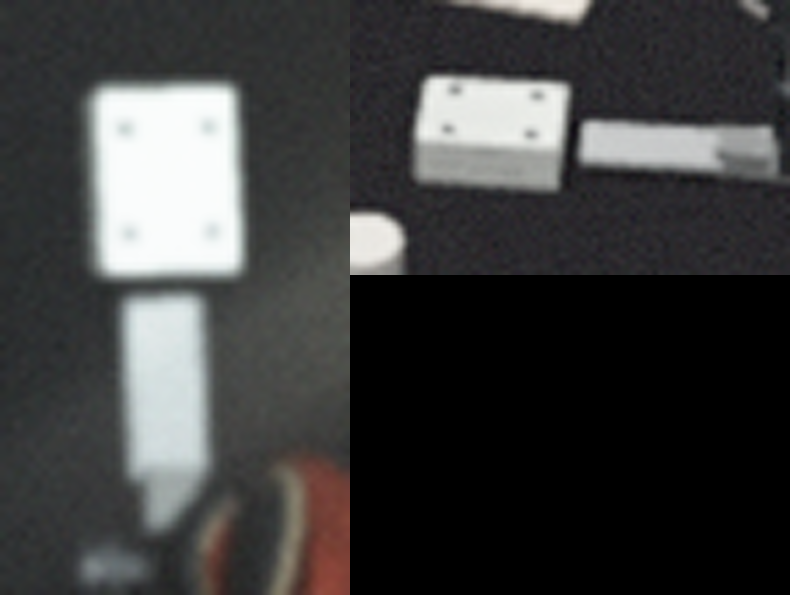

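The blade lies squarely in front of the holder, its tip at about (437–449, 247) px in the top view. I'll fit both poses to get the relative offset.

```bash
python3 - <<'E'
from h import *
import pickle
T=pickle.load(open("top10.pkl","rb"));S=pickle.load(open("side10.pkl","rb"))
t=lambda u,v:(420+u/7,205+v/7); w=lambda u,v:(300+(u-350)/5.5,165+v/5.5)
H=[(42.5,32,30),(42.5,-32,30),(-42.5,-32,30),(-42.5,32,30)]
B=[(125,18,14),(125,-18,14),(45,-18,14),(45,18,14)]
Ht=[(*m,*t(*p)) for m,p in zip(H,[(92,88),(238,85),(246,273),(96,275)])]
Hs=[(*m,*w(*p)) for m,p in zip(H,[(415,141),(426,76),(569,84),(562,147)])]
Bt=[(*m,*t(*p)) for m,p in zip(B,[(121,297),(204,294),(213,470),(128,478)])]
Bs=[(*m,*w(*p)) for m,p in zip(B,[(579,161),(581,121),(713,128),(715,170)])]
for nm,h,b in(("top",[(T,Ht)],[(T,Bt)]),("side",[(S,Hs)],[(S,Bs)]),("both",[(T,Ht),(S,Hs)],[(T,Bt),(S,Bs)])):
    h=fit(h,HOLD)[0];b=fit(b,(.43,-.387,.03))[0];r=R.from_euler('z',-h[2]).apply([b[0]-h[0],b[1]-h[1],0])*1000
    print(nm,h.round(4),b.round(4),"opener in holder",r.round(1),(b[2]-h[2]).round(3))
E
```

```text
top [ 0.6076 -0.3842  0.0147] [ 0.4263 -0.3888  0.0347] opener in holder [-181.3   -2.     0. ] 0.02
side [ 0.6074 -0.3818  0.0376] [ 0.4285 -0.3848  0.0449] opener in holder [-178.9    3.7    0. ] 0.007
both [ 0.6075 -0.3831  0.0247] [ 0.4278 -0.3875  0.0373] opener in holder [-179.8   -0.     0. ] 0.013
```

```bash
python3 drive.py '0 0.004 0.0005 0 0 0 0;0 0.004 0 0 0 0 0;0 0.004 0 0 0 0 0;0 0.004 0 0 0 0 0;0 0.004 0 0 0 0 0;0 0 0 0 0 0 0;0 0 0 0 0 0 0'
python3 -c "
from h import *
o=ctrl.get_obs();print((R.from_euler('z',-HOLD[2]).apply(o['eef_pos']-np.array([*HOLD[:2],0]))*1000).round(1));to(o['eef_pos'],down(HOLD[2]))"
```

```text
t: 46.35
eef_pos: [0.4523, -0.3876, 0.0286]
ee_rot: [-3.141, -0.044, 0.001]
contact_force: [0.4, 0.4, -1.5]
finger_gap: 0.0244
grasp_force: 60.6
[-155.7   -0.3   28.6]
rot [-0.     0.001  0.   ] shift [0. 0. 0.] j7 -1.32
```

```bash
python3 drive.py '0 0.01 0 0 0 0 0;0 0.01 0 0 0 0 0;0 0.01 0 0 0 0 0;0 0.01 0 0 0 0 0;0 0.01 0 0 0 0 0;0 0 0 0 0 0 0;0 0 0 0 0 0 0'
python3 -c "
from h import *
o=ctrl.get_obs();print((R.from_euler('z',-HOLD[2]).apply(o['eef_pos']-np.array([*HOLD[:2],0]))*1000).round(1),o['torque'].round(2))"
```

```text
t: 47.05
eef_pos: [0.5022, -0.3861, 0.0284]
ee_rot: [-3.141, -0.044, 0.002]
contact_force: [0.1, 0.0, -1.0]
finger_gap: 0.0243
grasp_force: 60.6
[-1.057e+02 -1.000e-01  2.840e+01] [0.04 0.07 0.01]
```

```bash
python3 drive.py '0 0.007 0 0 0 0 0;0 0.007 0 0 0 0 0;0 0.004 0 0 0 0 0;0 0.002 0 0 0 0 0;0 0.002 0 0 0 0 0;0 0 0 0 0 0 0;0 0 0 0 0 0 0'
python3 -c "
from h import *
o=ctrl.get_obs();print((R.from_euler('z',-HOLD[2]).apply(o['eef_pos']-np.array([*HOLD[:2],0]))*1000).round(1),o['torque'].round(2))"
```

```text
t: 47.75
eef_pos: [0.524, -0.3858, 0.0286]
ee_rot: [-3.141, -0.044, 0.001]
contact_force: [-0.5, 0.2, -1.0]
finger_gap: 0.0248
grasp_force: 60.6
[-84.   -0.4  28.6] [-0.05  0.06 -0.02]
```

```bash
python3 drive.py '0 0.0015 0 0 0 0 0;0 0.0015 0 0 0 0 0;0 0 0 0 0 0 0'
python3 drive.py '0 0.0015 0 0 0 0 0;0 0.0015 0 0 0 0 0;0 0 0 0 0 0 0'
```

```text
t: 48.05
eef_pos: [0.5249, -0.3859, 0.0282]
ee_rot: [-3.141, -0.042, 0.008]
contact_force: [-5.5, 0.2, 0.7]
finger_gap: 0.0247
grasp_force: 60.9
t: 48.35
eef_pos: [0.525, -0.386, 0.0277]
ee_rot: [-3.14, -0.041, 0.018]
contact_force: [-9.7, 0.7, 3.1]
finger_gap: 0.0243
grasp_force: 61.1
```

```bash
python3 drive.py '0 -0.002 0 0.0015 0 0 0;0 0 0 0 0 0 0;0.06 0 0 0 0 0 0;0.06 0 0 0 0 0 0;0.06 0 0 0 0 0 0;0.06 0 0 -0.03 0 0 0;0.06 0 0 -0.05 0 0 0;0.06 0 0 -0.05 0 0 0'
python3 drive.py '0.06 -0.03 0 -0.04 0 0 0;0.06 -0.04 0 0 0 0 0;0.06 -0.04 0 0 0 0 0;0.06 0 0 0 0 0 0;0.06 0 0 0 0 0 0'
python3 - <<'E'
from h import *
for n in("top","side"): snap(n,f"pics/{n}11.png")
a=cv2.imread("pics/side11.png")[165:215,300:400];b=cv2.imread("pics/side11.png")[260:390,270:370];c=cv2.imread("pics/top11.png")[215:290,215:305]
im=np.zeros((590,790,3),np.uint8)
def put(x,y,i,f): i=cv2.resize(i,None,fx=f,fy=f,interpolation=2);im[y:y+i.shape[0],x:x+i.shape[1]]=i
put(0,0,b,4);put(400,0,a,3.8);put(400,250,c,4)
cv2.imwrite("pics/v11.png",im)
E
```

```text
t: 49.15
eef_pos: [0.5288, -0.3851, 0.1583]
ee_rot: [-3.14, -0.045, -0.0]
contact_force: [1.3, -0.7, 0.5]
finger_gap: 0.0602
grasp_force: 0.0
t: 49.65
eef_pos: [0.4184, -0.3892, 0.1979]
ee_rot: [3.141, 0.042, 0.002]
contact_force: [0.3, 0.7, 0.9]
finger_gap: 0.0599
grasp_force: 0.0
```

View pics/v11.png

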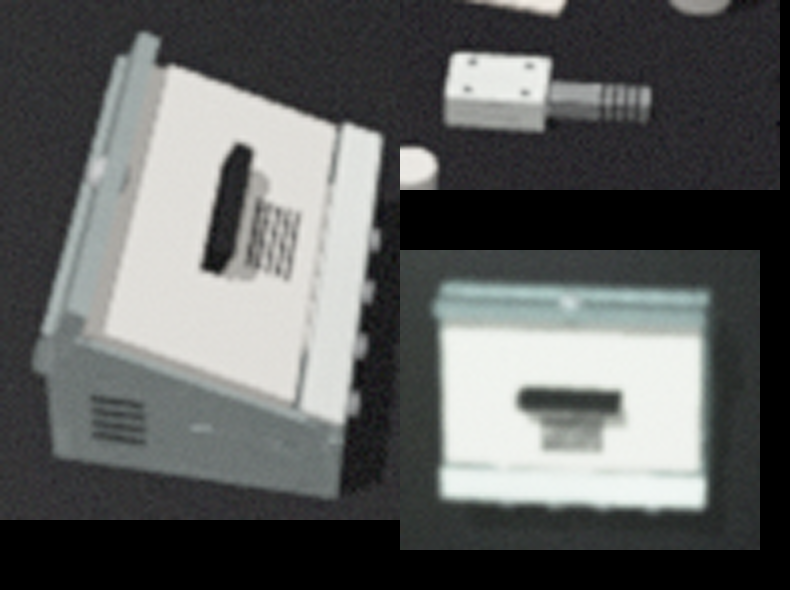

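The cover lies flush and centred in the opening, and the opener's handle end sits against the holder block. I'm handing in.

```bash
python3 -c "
from h import *
print(ctrl.sign_off())"
```

```text
the job is handed in; nothing more can be done
None
```

I handed the job in at about 50 s of the 208 s: both cartridges pushed home in their outer pockets, the cover hooked and shut flush, and the opener fully home in its holder. The sign-off call gave no verdict, so this rests on the final pictures and the contact forces.

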